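# Reload the light-tight plate box and lock its sliding cover

### The job

Change the culture dishes in the light-tight box: pull the spring collar of its lock up and turn it until it stays up by itself, slide the blue cover fully open, take the old single dish out and lay it flat on the middle of the orange stand, and stand every dish stack that is on the bench upright on the floor of the box. Then slide the cover fully shut and turn the collar back so that it springs all the way down and its pin locks the cover. Leave the timer, the tape roll and the amber bottle where they are.

Things in the scene. Friction and masses are not known exactly. Their poses are not given: they have to be found in the camera images.
- dock: fixed grey open box, 150 (its x, short side) x 220 (its y, slide line of the cover) x 62 mm high. Origin: centre of its underside, on the bench; z up; x points away from the robot at yaw 0. Two aluminium runners, tops at z 62 mm, go on from its -y end to y -330 mm to carry the open cover. Blue cover 150 x 222 x 5 mm, top at z 68 mm
- box_floor (a point): centre of the compartment's floor, at x 0, y 0, z 5 mm in the box frame (axes as the box). Inside: 140 (x) x 210 (y) mm, walls 5 mm thick and rising to z 62 mm; no dividers; room for three dish stacks in a row along y
- lock_post (a point): top of the lock post on the collar's axis, at x -106, y 95, z 82 mm in the box frame: a dark steel block 56 x 60 mm in plan beside the box's -x wall, with a slotted brass bushing on it (to z 96 mm) and the collar above. A steel ear of the cover passes through the post; the lock pin drops through the ear's 14 mm hole when the cover is shut
- cover_handle (a point): black bar handle on the cover, 70 mm long along the box's y, 14 mm thick across its x, top 103 mm above the bench (35 mm above the cover's top). The point is the middle of the bar, 92 mm above the bench; its axes stay parallel to the box's. With the cover shut it lies at x 0, y 30 mm in the box frame
- cover (a joint): how far the cover is slid, m: 0 shut, 0.22 fully open; it opens toward the box's -y. Friction about 2 N; stays where it is left. Blocked (about 3 mm of play) while the lock pin is down
- collar_grip (a point): the spring collar: an upright knurled aluminium sleeve 36 mm in diameter, 40 mm high, with a red line across its top. The point is on its axis, 23 mm above its lower rim and 17 mm below its top, 120 mm above the bench when the collar is down; it moves up with the collar, and its x axis, along the red line, turns with it
- collar_lift (a joint): how far the collar and its pin are pulled up, m: 0 is down (held by 7.5 N of spring), stop at 0.018 (12 N). It cannot turn until lifted 0.013. Lifted, turned and let go it rests on the bushing at about 0.013, its pin clear of the cover and its top 150 mm above the bench: carry things well above it
- collar_turn (a joint): how far the collar is turned, rad: 0 (a stop) is the locking position, red line along the box's x; it grows anticlockwise seen from above to a stop at 1.2. The key bar under the collar drops into the bushing's slot only within about 0.1 of 0; beyond about 0.3 it stays up. If the cover is not shut the pin cannot go fully down
- dish_1_mid (a point): stack of three shallow round culture dishes (one rigid piece), clear with beige filling, 61 mm across and 49 mm high, about 55 g, standing on the bench; the point is its centre, half-way up (24.5 mm above its underside); z is its upright axis. May be absent
- dish_2_mid (a point): stack of three shallow round culture dishes (one rigid piece), clear with beige filling, 61 mm across and 49 mm high, about 55 g, standing on the bench; the point is its centre, half-way up (24.5 mm above its underside); z is its upright axis. May be absent
- dish_3_mid (a point): stack of three shallow round culture dishes (one rigid piece), clear with beige filling, 61 mm across and 49 mm high, about 55 g, standing on the bench; the point is its centre, half-way up (24.5 mm above its underside); z is its upright axis. May be absent
- old_dish_mid (a point): the old single culture dish, clear with beige filling, 61 mm across and 16 mm high, about 20 g, lying flat on the box's floor at the start, hidden under the cover; the point is its centre, half-way up (8 mm above its underside); z is its upright axis
- stand_top (a point): centre of the top of a round orange stand with a dark pad, fixed on the bench in front of the box: 110 mm across, 35 mm high. The open cover's ear (z 63 to 68 mm) can reach close to its far edge
- timer_mid (a point): small white and grey bench timer with three buttons, 64 x 64 x 19 mm; bystander, must stay where it is; the point is its centre
- tape_mid (a point): roll of cream tape lying flat, 100 mm across, 25 mm high, behind the box; bystander, must stay where it is; the point is its centre
- amber_bottle_mid (a point): amber bottle with a blue cap, 60 mm across, 130 mm high, behind the box; bystander, must stay where it is; the point is its centre
Not all that is in view belongs to the job. What is shaped like the part that bears dish_2_mid but brown or yellow is not meant.

How it is judged:
By the outcome, as a careful person would: the job done as asked, in the order asked, and still so for the second after the job is handed in, with the robot touching nothing.
Of dish_1, dish_2, dish_3 only 2 to 3 are there at a start; the rules pass over those that are not, and their reading is None.
At some moment in a run one of dish_1, dish_2, dish_3 may be knocked a few centimetres aside while the robot is not near it.
Once in a run the grip may slacken for a moment while it holds something.
It also fails if it takes over 210 s, if anything falls off the work surface, if the arm or the gripper's body presses on something with over 40 N, if the wrist force passes 120 N, or if a joint passes its speed limit or range.

### The arm

A 6-joint arm with a two-finger parallel gripper is mounted at the origin on a cart in front of the work surface, level with it; the furniture and walls round the work are solid. World frame = base frame: x ahead of the robot, y to its left, z up, the work surface at z = 0. Lengths are in mm, angles in rad, forces in N, time in s.
With the tool pointing down it reaches from about 400 to 825 mm from the base axis. Payload 7 kg.
Tool frame: the origin (TCP) lies on the centre line of the jaws, within the pads' length; the fingertips stand robot.finger_overhang ahead of it and the grasp point (between the pads) lies 5 mm behind it (robot.finger_overhang is the distance from the TCP to the fingertips, in mm); z points along the fingers, y is the line along which they close (so a half turn about z gives the same grasp; the last joint's range is limited). The gripper opens to 88 mm and grips with 3 to 60 N. Pads are 19 mm wide; open, the fingers measure 130 mm over their backs; the gripper's body (78 mm by 193 mm) begins 47 mm behind the grasp point.
Start: joints at [-0.928, 0.359, 0.012, 0, -1.224, -0.288], TCP at [234.47, -632.945, 240.561] pointing down, gripper open.
Joint ranges: [-3.07, 3.07], [-1.43, 2.12], [-1.02, 1.25], [-3.03, 1.67], [-3.05, -0], [-3.03, 3.03]. Speed limits (rad/s): [2.39, 2.39, 3.01, 3.14, 3.14, 3.14].

### API

Orientations are given as a unit quaternion [w, x, y, z].
In Python, from bench import sensors, imaging, job, models, robot gives the robot as it stands.
- The arm moves only by the tool play_rows, never from a script. Its argument "targets" is a list of rows, each an object with "hand": the closure in counts, from 0 (fully open) to 255 (shut); "linear": the shift along the tool's x, y, z in mm, a list of three; "yaw": the turn about the tool's z in rad. A call has exactly 8 rows; each row is the pose to reach, as a shift and turn from the pose commanded when the call began, along the tool's axes at that moment; what a row does not reach only later rows make up. A row lasts 1/10 s, in which the tool goes at most 50 mm and 8.59 degrees, less where a joint would pass 70% of its speed; a pose out of reach is approached as far as the arm can. A call with a gripper value outside its range is refused whole. The fingers move at their own pace and stop on an object; "force" is the grip in N (left out, the last holds). Time passes only in rows, so rows that repeat a pose let the fingers close, or fill a call up. It gives the time, the measured TCP pose, the force, the opening and the grip force at its end, in the units of the state.
- sensors.get_state(): the state, without advancing time (a new reading comes with each control period).
- imaging.read_camera(name): name is "scene" or "top"; returns (picture, depth): 384x512x3 uint8, red, green, blue; 384x512 float32, mm along the optical axis (not along the pixel's ray), 0 where there is no reading.
- imaging.calibration(name): a dict with "camera_matrix" (3x3 intrinsics, pixels), "T" (4x4, takes a point from camera to world coordinates). Camera axes: x right, y down, z forward; pixel columns grow to the right and rows downward; lengths in mm; the calibration is good to about 2 mm. A picture is of the moment at which its call begins. calibration takes no time and is no camera call.
- job.finish_job(): hands the job in; it is judged then, once.
Trained networks look in the newest picture that a camera, given by its name, has taken for a name from the list of things; names that differ only in an ending like _2 or _b are one class to them, and where a whole thing is asked for, a point or a joint stands for the part that bears it (a point fixed in the world has none). Each returns a list of dicts, best first, with "p" (0 to 1); they miss things now and then, are a little off and sometimes report something else, mostly with a low value. They report only what shows in the picture. A call takes as long as a camera call. They do not tell look-alikes from the thing itself.
- models.find_in(label, camera): "bbox" ([left, top, width, height] in pixels, round what is visible of it).
- models.mark_of(label, camera): "position" ([column, row] in pixels: a listed point, or the origin of a listed thing).
The state is a dict: "t": time; "joint_pos": joint angles; "dq": joint speeds; "effort": joint torques, N m; "tool_pos": TCP position; "orientation": TCP orientation; "ft_force": force on the tool from outside, world axes, zero at the start; "ft_torque": the same for the moment, N m; "opening": opening from 0.0 (shut) to 1.0 (fully open); "finger_force": force on a finger pad.
Only numpy, scipy, OpenCV 4.12 (cv2) and the standard library are available. Lean on these libraries where they do the work, as an engineer would, in place of code of your own. Each camera call takes 0.05 s, during which the arm holds its last target. There are 200 camera calls.

## Working session

There is one attempt and no reset: what is moved stays moved. The work goes in short steps, Python scripts to look and compute and a tool call to move; the robot and the scene stay as the last step left them, time stands still between calls to the robot, and variables do not carry over. Pictures are saved under pics/ and viewed, at most 14 in all, crops included, and the job is handed in when it is done.

Besides the shell and the picture viewer there is one more tool, called after "Call:" as name([rows], argument=value, ...), one row to a line, values as JSON. play_rows: Moves the arm, as the interface text tells. Its arguments: {"type":"object","properties":{"targets":{"type":"array"},"force":{"type":"number"}},"required":["targets"]}

```bash
ls; mkdir -p pics
cat > h.py <<'E'
import numpy as np, cv2
from bench import sensors, imaging, job, models, robot
def cap(cam,name=None):
    p,d=imaging.read_camera(cam)
    if name: cv2.imwrite(f'pics/{name}.png',p[:,:,::-1])
    return p,d
def P(cam,u,v,d=None,z=None):
    c=imaging.calibration(cam);K=np.array(c['camera_matrix']);T=np.array(c['T'])
    r=np.linalg.inv(K)@np.array([u,v,1.])
    if z is None: return T[:3,:3]@(r*d)+T[:3,3]
    w=T[:3,:3]@r; return T[:3,3]+w*(z-T[2,3])/w[2]
def cloud(cam,d):
    c=imaging.calibration(cam);K=np.array(c['camera_matrix']);T=np.array(c['T'])
    v,u=np.mgrid[:d.shape[0],:d.shape[1]]
    r=np.stack([(u-K[0,2])/K[0,0]*d,(v-K[1,2])/K[1,1]*d,d],-1)
    w=r@T[:3,:3].T+T[:3,3]; w[d<=0]=np.nan
    return w
def st():
    s=sensors.get_state(); np.set_printoptions(precision=3,suppress=True)
    for k in ['t','tool_pos','orientation','joint_pos','ft_force','opening','finger_force']: print(k,np.round(s[k],3))
E
python3 - <<'E'
from h import *
st(); print(robot.finger_overhang)
ps=[]
for c in ['scene','top']:
    p,d=cap(c,c+'0')
    for l,z in [('dock',0),('lock_post',82),('cover_handle',92),('collar_grip',120),('dish_1_mid',24.5),('stand_top',35),('timer_mid',9.5),('tape_mid',12),('amber_bottle_mid',65)]:
        for r in models.mark_of(l,c)[:5]:
            u,v=r['position']; 
            print(c,l,round(r['p'],2),np.round([u,v]),np.round(P(c,u,v,z=z)))
    print(np.array(imaging.calibration(c)['T']))
E
```

```text
pics
t 0.0
tool_pos [ 234.305 -632.55   239.648]
orientation [-0.    -0.176  0.984  0.001]
joint_pos [-0.928  0.359  0.011 -0.    -1.224 -0.288]
ft_force [-0.259 -0.361 -0.2  ]
opening 0.998
finger_force 0.0
14.0
scene dock 0.8 [324. 210.] [ 582. -135.   -0.]
scene lock_post 0.58 [312. 226.] [471. -38.  82.]
scene cover_handle 0.65 [310. 213.] [508. -49.  92.]
scene cover_handle 0.58 [319. 190.] [ 581. -108.   92.]
scene cover_handle 0.38 [319. 152.] [ 729. -181.   92.]
scene collar_grip 0.59 [310. 212.] [487. -36. 120.]
scene dish_1_mid 0.86 [258. 255.] [472. 113.  24.]
scene timer_mid 0.97 [190. 308.] [386. 320.  10.]
scene tape_mid 0.83 [270. 173.] [776. -37.  12.]
scene amber_bottle_mid 0.78 [317. 152.] [ 762. -193.   65.]
[[  -0.335   -0.666    0.667 -230.787]
 [  -0.942    0.245   -0.228  368.845]
 [  -0.012   -0.705   -0.709  981.556]
 [   0.       0.       0.       1.   ]]
top dock 0.7 [335. 202.] [ 574. -139.    0.]
top cover_handle 0.77 [331. 194.] [ 586. -112.   92.]
top cover_handle 0.58 [353. 142.] [ 751. -182.   92.]
top collar_grip 0.59 [305. 227.] [480. -31. 120.]
top collar_grip 0.32 [328. 198.] [567. -99. 120.]
top dish_1_mid 0.86 [260. 232.] [470. 101.  24.]
top stand_top 0.77 [364. 262.] [ 384. -223.   35.]
top timer_mid 0.74 [191. 258.] [385. 318.  10.]
top tape_mid 0.55 [304. 140.] [777. -36.  12.]
top tape_mid 0.52 [354. 143.] [ 770. -202.   12.]
top amber_bottle_mid 0.86 [353. 142.] [ 757. -188.   65.]
[[   0.018   -0.986    0.166  360.5  ]
 [  -1.      -0.02    -0.009   97.115]
 [   0.012   -0.166   -0.986 1443.614]
 [   0.       0.       0.       1.   ]]
```

View pics/scene0.png

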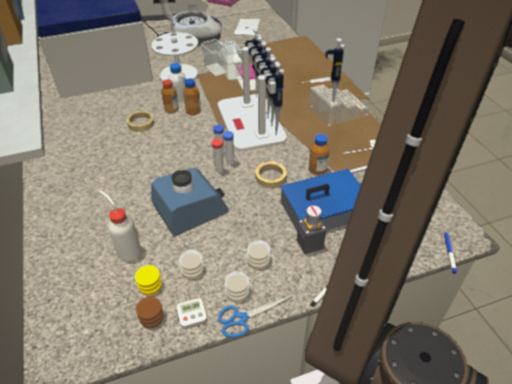

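View pics/top0.png

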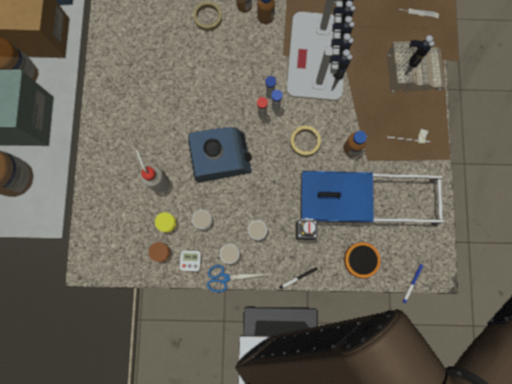

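The pictures show the box under its blue cover at top (337,196), with runners going right, the collar at (307,228) and the stand at (363,260). There are three beige stacks at (202,219), (257,230) and (230,254). The yellow and brown look-alikes at (165,222) and (159,252) are to be left alone.

```bash
cat >> h.py <<'E'
def blob(w,m):
    m=cv2.morphologyEx(m.astype(np.uint8),cv2.MORPH_OPEN,np.ones((2,2)))
    n,lab,s,_=cv2.connectedComponentsWithStats(m)
    return [(lab==i,s[i]) for i in range(1,n) if s[i,4]>=30]
def stacks(w,p,zl=40,zh=58):
    out=[]
    for b,s in blob(w,(w[...,2]>zl)&(w[...,2]<zh)):
        q=w[b]; (c,r)=cv2.minEnclosingCircle(q[:,:2].astype(np.float32))
        out.append((np.round(np.median(q[:,2])),np.round(c,1),round(r,1),np.round(q[:,:2].mean(0),1),np.round(p[b].mean(0)),s[4]))
    return out
E
python3 - <<'E'
from h import *
p,d=cap('top'); w=cloud('top',d)
hsv=cv2.cvtColor(p,cv2.COLOR_RGB2HSV)
blue=(hsv[...,0]>100)&(hsv[...,0]<125)&(hsv[...,1]>150)&(w[...,2]>60)&(w[...,2]<76)
for b,s in blob(w,blue):
    q=w[b]; print('blue',s,cv2.minAreaRect(q[:,:2].astype(np.float32)),np.median(q[:,2]),q[:,:2].mean(0))
for o in stacks(w,p): print(o)
for nm,a,b_,box in [('stand',28,42,(330,280,400,235)),('collar',125,150,(290,245,325,210)),('handle',92,112,(310,205,350,185)),('tape',18,32,(280,165,330,120)),('runner',56,70,(372,230,450,165))]:
    x0,y1,x1,y0=box; m=np.zeros(d.shape,bool); m[y0:y1,x0:x1]=1; m&=(w[...,2]>a)&(w[...,2]<b_)
    q=w[m]
    if len(q)>5: print(nm,len(q),np.median(q[:,2]),q.mean(0),cv2.minAreaRect(q[:,:2].astype(np.float32)),cv2.minEnclosingCircle(q[:,:2].astype(np.float32)))
p2,d2=cap('scene');w2=cloud('scene',d2)
hs=cv2.cvtColor(p2,cv2.COLOR_RGB2HSV)
for o in stacks(w2,p2):print('scene',o)
m=(w2[...,2]>128)&(w2[...,2]<146);m[:195]=0;m[230:]=0;m[:,:295]=0;m[:,330:]=0
print('collar scene',w2[m].mean(0),cv2.minEnclosingCircle(w2[m][:,:2].astype(np.float32)))
c=cv2.resize(p[170:290,280:460],None,fx=4,fy=4,interpolation=cv2.INTER_CUBIC); cv2.imwrite('pics/c1.png',c[:,:,::-1])
E
```

```text
blue [ 303  173   71   49 3129] ((580.6668090820312, -145.49346923828125), (233.4978485107422, 87.5655517578125), 65.83594512939453) nan [nan nan]
(np.float64(44.0), array([1212.7,   94.6]), 29.2, array([1196.4,   93.2]), array([65., 53., 39.]), np.int32(41))
(np.float64(43.0), array([1004.9, -437.9]), 51.9, array([ 994.5, -449.5]), array([123., 114.,  98.]), np.int32(99))
(np.float64(43.0), array([ 959., -349.]), 23.5, array([ 954.8, -345.6]), array([82., 73., 60.]), np.int32(36))
(np.float64(51.0), array([ 625.6, -472.3]), 36.1, array([ 626. , -466.5]), array([163., 164., 158.]), np.int32(64))
(np.float64(nan), array([ 554.3, -470.5]), 43.6, array([nan, nan]), array([169., 171., 166.]), np.int32(85))
(np.float64(nan), array([503.8, 284.2]), 30.4, array([nan, nan]), array([156., 150., 136.]), np.int32(299))
(np.float64(nan), array([493.4, 401.5]), 31.8, array([nan, nan]), array([178., 180.,  62.]), np.int32(304))
(np.float64(49.0), array([475.3, 108.2]), 31.6, array([473.4, 108.8]), array([156., 151., 137.]), np.int32(301))
(np.float64(nan), array([390. , 720.5]), 42.5, array([nan, 
[... 4670 characters left out ...]
nt32(106))
scene (np.float64(nan), array([484. , 101.2]), 44.4, array([nan, nan]), array([204., 196., 177.]), np.int32(354))
scene (np.float64(46.0), array([511.6, 276.4]), 42.1, array([500.1, 284.2]), array([203., 194., 175.]), np.int32(376))
scene (np.float64(nan), array([501.6, 390.1]), 43.2, array([nan, nan]), array([227., 218.,   4.]), np.int32(408))
scene (np.float64(nan), array([404. , 184.9]), 42.6, array([nan, nan]), array([204., 196., 177.]), np.int32(418))
scene (np.float64(nan), array([406.7, 408.8]), 38.9, array([nan, nan]), array([138.,  89.,  51.]), np.int32(479))
collar scene [474.8698207  -38.71418417 134.27009235] ((476.2060241699219, -39.68198013305664), 18.79918670654297)
```

View pics/c1.png

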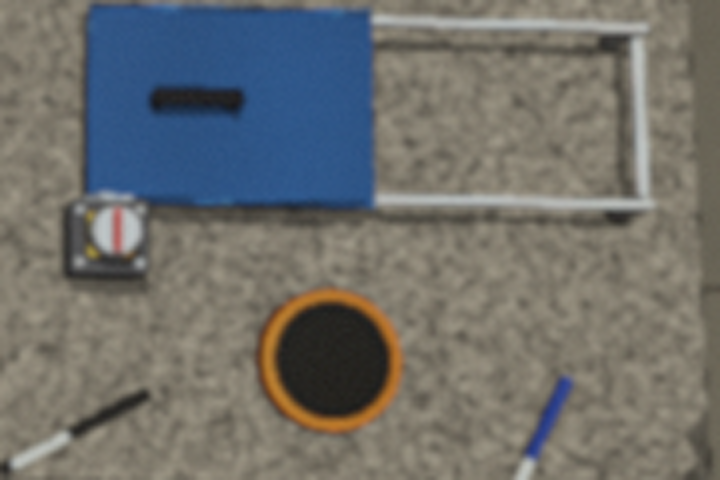

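Call:
play_rows([
  {"hand":0,"linear":[-40,45,5],"yaw":-0.14},
  {"hand":0,"linear":[-80,90,10],"yaw":-0.28},
  {"hand":0,"linear":[-120,135,15],"yaw":-0.42},
  {"hand":0,"linear":[-160,180,20],"yaw":-0.56},
  {"hand":0,"linear":[-200,225,25],"yaw":-0.7},
  {"hand":0,"linear":[-240,270,30],"yaw":-0.84},
  {"hand":0,"linear":[-280,315,35],"yaw":-0.98},
  {"hand":0,"linear":[-320,360,40],"yaw":-1.12},
])

```text
t: 1.9
tool_pos: [379.7, -259.8, 207.7]
orientation: [0.0, -0.674, 0.738, -0.0]
ft_force: [1.3, -0.5, 0.1]
opening: 1.0
finger_force: 0.0
```

```bash
cat >> h.py <<'E'
from scipy.spatial.transform import Rotation as Ro
def go(x,y,z,th=0.0):
    "numbers for a move to world x,y,z; th anticlockwise from canonical (y_tool=-x world)"
    s=sensors.get_state(); q=s['orientation']; R=Ro.from_quat([q[1],q[2],q[3],q[0]]).as_matrix()
    dx=R.T@(np.array([x,y,z])-s['tool_pos'])
    cur=np.arctan2(R[1,0],R[0,0])+np.pi/2
    e=(th-cur+np.pi)%(2*np.pi)-np.pi
    print('pos',np.round(s['tool_pos'],1),'th',round(cur,3),'tilt',np.round(R[2],3),'-> linear',np.round(dx,1),'yaw',round(-e,3),'f',np.round(s['ft_force'],1),'op',round(s['opening']*88,1),'ff',round(s['finger_force'],1),'t',round(s['t'],1),'q',np.round(s['joint_pos'],2))
E
python3 - <<'E'
from h import *
go(478,-39.5,200)
p,d=cap('top'); w=cloud('top',d); hsv=cv2.cvtColor(p,cv2.COLOR_RGB2HSV)
m=(hsv[...,0]>100)&(hsv[...,0]<125)&(hsv[...,1]>150)&(abs(w[...,2]-68)<5); m[:165]=0;m[230:]=0;m[:,:295]=0
q=w[m][:,:2]; print(len(q),cv2.minAreaRect(q.astype(np.float32)),q.min(0),q.max(0))
q=w[170:225,372:450].reshape(-1,3); q=q[abs(q[:,2]-62)<5]
for a in (q[q[:,0]>630],q[(q[:,0]<530)]):
    a=a[a[:,1]>-440]; print(len(a),a.mean(0),np.polyfit(a[:,1],a[:,0],1))
E
```

```text
pos [ 379.7 -259.8  207.7] th -0.09 tilt [ 0.    -0.001 -1.   ] -> linear [-228.2  -78.     7.8] yaw -0.09 f [ 1.3 -0.5  0.1] op 88.0 ff 0.0 t 1.9 q [-0.17  0.02 -0.49  0.   -1.05  0.08]
2591 ((585.796630859375, -133.6422119140625), (145.5452117919922, 216.73919677734375), 0.08941876143217087) [ 512.9179996  -242.09587586] [658.48877596 -25.30583858]
156 [ 652.90636922 -340.74547488   61.88534666] [1.56857540e-03 6.53440854e+02]
162 [ 513.42480644 -341.39931625   62.28555799] [1.03694549e-02 5.16964931e+02]
```

Call:
play_rows([
  {"hand":0,"linear":[-40,-14,0],"yaw":-0.03},
  {"hand":0,"linear":[-80,-28,0],"yaw":-0.06},
  {"hand":0,"linear":[-120,-42,0],"yaw":-0.09},
  {"hand":0,"linear":[-160,-56,0],"yaw":-0.09},
  {"hand":0,"linear":[-200,-70,0],"yaw":-0.09},
  {"hand":0,"linear":[-220,-77,5],"yaw":-0.09},
  {"hand":0,"linear":[-220,-77,8],"yaw":-0.09},
  {"hand":0,"linear":[-220,-77,8],"yaw":-0.09},
])

```text
t: 2.75
tool_pos: [476.7, -49.6, 199.0]
orientation: [-0.0, -0.705, 0.709, 0.0]
ft_force: [-0.3, -0.5, 0.6]
opening: 1.002
finger_force: 0.0
```

Run:
```python
from h import *
go(478,-39.2,115.5)
```

```text
pos [476.7 -49.6 199. ] th -0.005 tilt [ 0.     0.001 -1.   ] -> linear [-10.5  -1.3  83.5] yaw -0.005 f [-0.3 -0.5  0.6] op 88.2 ff 0.0 t 2.8 q [ 0.31  0.07 -0.47 -0.   -1.04 -0.31]
```

Call:
play_rows([
  {"hand":0,"linear":[-10.5,-1.3,20],"yaw":0},
  {"hand":0,"linear":[-10.5,-1.3,45],"yaw":0},
  {"hand":0,"linear":[-10.5,-1.3,70],"yaw":0},
  {"hand":0,"linear":[-10.5,-1.3,83],"yaw":0},
  {"hand":0,"linear":[-10.5,-1.3,83],"yaw":0},
  {"hand":120,"linear":[-10.5,-1.3,83],"yaw":0},
  {"hand":255,"linear":[-10.5,-1.3,83],"yaw":0},
  {"hand":255,"linear":[-10.5,-1.3,83],"yaw":0},
], force=50)

```text
t: 3.55
tool_pos: [479.0, -39.5, 117.5]
orientation: [0.001, -0.705, 0.709, -0.0]
ft_force: [-0.2, -0.4, 0.6]
opening: 0.789
finger_force: 0.0
```

Call:
play_rows([
  {"hand":255,"linear":[0,0,0],"yaw":0},
  {"hand":255,"linear":[0,0,0],"yaw":0},
  {"hand":255,"linear":[0,0,0],"yaw":0},
  {"hand":255,"linear":[0,0,0],"yaw":0},
  {"hand":255,"linear":[0,0,0],"yaw":0},
  {"hand":255,"linear":[0,0,0],"yaw":0},
  {"hand":255,"linear":[0,0,0],"yaw":0},
  {"hand":255,"linear":[0,0,0],"yaw":0},
])

```text
t: 4.35
tool_pos: [478.0, -39.5, 116.5]
orientation: [-0.0, -0.705, 0.709, 0.0]
ft_force: [-4.1, 2.5, 5.0]
opening: 0.402
finger_force: 50.0
```

Run:
```python
from h import *
go(478,-39.2,132)
```

```text
pos [478.  -39.5 116.5] th -0.006 tilt [ 0.     0.001 -1.   ] -> linear [ -0.3   0.1 -15.5] yaw -0.006 f [-4.1  2.5  5. ] op 35.4 ff 50.0 t 4.3 q [ 0.33  0.16 -0.58 -0.   -0.83 -0.33]
```

Gripped at 35 mm. I'll lift 17 mm, then turn 0.7 rad anticlockwise.

Call:
play_rows([
  {"hand":255,"linear":[0,0,-4],"yaw":0},
  {"hand":255,"linear":[0,0,-8],"yaw":0},
  {"hand":255,"linear":[0,0,-12],"yaw":0},
  {"hand":255,"linear":[0,0,-15],"yaw":0},
  {"hand":255,"linear":[0,0,-17],"yaw":0},
  {"hand":255,"linear":[0,0,-17],"yaw":0},
  {"hand":255,"linear":[0,0,-17],"yaw":0},
  {"hand":255,"linear":[0,0,-17],"yaw":0},
], force=60)

```text
t: 5.15
tool_pos: [478.0, -39.5, 133.1]
orientation: [-0.0, -0.705, 0.709, 0.0]
ft_force: [0.5, 1.0, -13.4]
opening: 0.401
finger_force: 60.0
```

Run:
```python
from h import *
go(478,-39.2,132)
```

```text
pos [478.  -39.5 133.1] th -0.006 tilt [-0.     0.001 -1.   ] -> linear [-0.3 -0.   1.1] yaw -0.006 f [  0.5   1.  -13.4] op 35.3 ff 60.0 t 5.2 q [ 0.33  0.14 -0.56 -0.   -0.88 -0.33]
```

Call:
play_rows([
  {"hand":255,"linear":[0,0,0],"yaw":-0.1},
  {"hand":255,"linear":[0,0,0],"yaw":-0.2},
  {"hand":255,"linear":[0,0,0],"yaw":-0.3},
  {"hand":255,"linear":[0,0,0],"yaw":-0.4},
  {"hand":255,"linear":[0,0,0],"yaw":-0.5},
  {"hand":255,"linear":[0,0,0],"yaw":-0.6},
  {"hand":255,"linear":[0,0,0],"yaw":-0.7},
  {"hand":255,"linear":[0,0,0],"yaw":-0.75},
])

```text
t: 5.95
tool_pos: [477.8, -39.5, 133.1]
orientation: [0.0, 0.916, -0.4, -0.001]
ft_force: [-0.1, 1.7, -12.4]
opening: 0.403
finger_force: 60.0
```

Call:
play_rows([
  {"hand":255,"linear":[0,0,0],"yaw":0},
  {"hand":255,"linear":[0,0,1.5],"yaw":0},
  {"hand":255,"linear":[0,0,3],"yaw":0},
  {"hand":255,"linear":[0,0,3.5],"yaw":0},
  {"hand":150,"linear":[0,0,3.5],"yaw":0},
  {"hand":0,"linear":[0,0,3.5],"yaw":0},
  {"hand":0,"linear":[0,0,3.5],"yaw":0},
  {"hand":0,"linear":[0,0,3.5],"yaw":0},
])

```text
t: 6.75
tool_pos: [480.0, -39.3, 131.2]
orientation: [-0.001, 0.916, -0.401, 0.002]
ft_force: [-0.3, -0.0, 0.2]
opening: 0.62
finger_force: 0.0
```

Call:
play_rows([
  {"hand":0,"linear":[0,0,0],"yaw":0},
  {"hand":0,"linear":[0,0,0],"yaw":0},
  {"hand":0,"linear":[0,0,-20],"yaw":0},
  {"hand":0,"linear":[0,0,-45],"yaw":0},
  {"hand":0,"linear":[0,0,-65],"yaw":0},
  {"hand":0,"linear":[0,0,-65],"yaw":0.1},
  {"hand":0,"linear":[0,0,-65],"yaw":0.2},
  {"hand":0,"linear":[0,0,-65],"yaw":0.3},
])

```text
t: 7.55
tool_pos: [478.6, -39.4, 195.3]
orientation: [-0.0, 0.844, -0.536, 0.0]
ft_force: [-0.0, 0.2, -0.1]
opening: 1.001
finger_force: 0.0
```

Run:
```python
from h import *
go(583.5,-105,170)
p,d=cap('scene','s2'); w=cloud('scene',d)
m=(w[...,2]>120)&(w[...,2]<160);m[:190]=0;m[235:]=0;m[:,:295]=0;m[:,:330]&=True;m[:,330:]=0
q=w[m]; print(len(q), np.percentile(q[:,2],[5,50,95]) if len(q) else 0)
c=cv2.resize(p[140:290,240:420],None,fx=4,fy=4,interpolation=cv2.INTER_CUBIC); cv2.imwrite('pics/c2.png',c[:,:,::-1])
```

```text
pos [478.6 -39.4 195.3] th 0.44 tilt [ 0.    -0.001 -1.   ] -> linear [104.  -67.   25.4] yaw 0.44 f [-0.   0.2 -0.1] op 88.1 ff 0.0 t 7.5 q [ 0.33  0.07 -0.47  0.   -1.03  0.11]
218 [122.89734183 145.16199638 149.81680837]
```

View pics/c2.png

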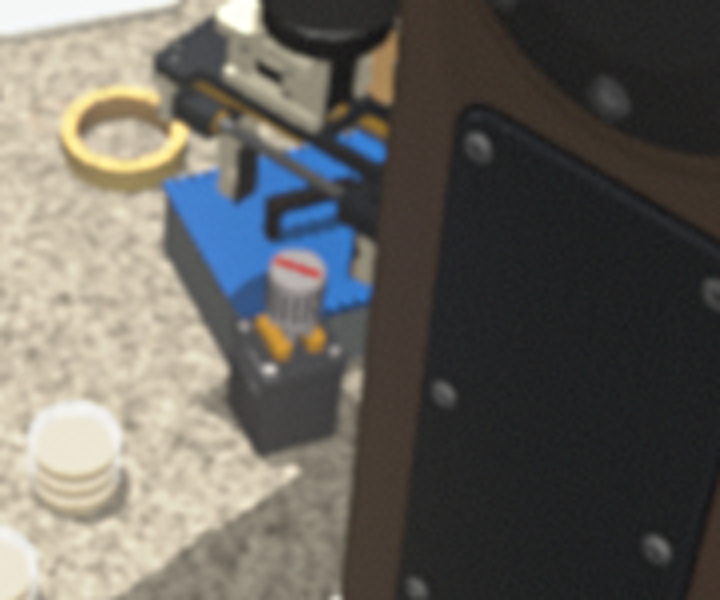

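The collar is up (top at 150 mm) and its red line has turned. Next is the cover handle.

Call:
play_rows([
  {"hand":0,"linear":[25,-16,0],"yaw":0.1},
  {"hand":0,"linear":[50,-32,0],"yaw":0.2},
  {"hand":0,"linear":[75,-48,0],"yaw":0.3},
  {"hand":0,"linear":[104,-67,0],"yaw":0.44},
  {"hand":60,"linear":[104,-67,10],"yaw":0.44},
  {"hand":120,"linear":[104,-67,25],"yaw":0.44},
  {"hand":120,"linear":[104,-67,25],"yaw":0.44},
  {"hand":120,"linear":[104,-67,25],"yaw":0.44},
])

```text
t: 8.4
tool_pos: [583.4, -104.6, 170.0]
orientation: [0.0, 0.709, -0.705, -0.0]
ft_force: [-0.3, -0.6, -1.0]
opening: 0.696
finger_force: 0.0
```

Run:
```python
from h import *
go(583.5,-105,90)
```

```text
pos [ 583.4 -104.6  170. ] th 0.006 tilt [ 0.     0.001 -1.   ] -> linear [ 0.4 -0.2 80. ] yaw 0.006 f [-0.3 -0.6 -1. ] op 61.2 ff 0.0 t 8.4 q [ 0.15  0.28 -0.27  0.   -1.02 -0.15]
```

Call:
play_rows([
  {"hand":120,"linear":[0,0,25],"yaw":0},
  {"hand":120,"linear":[0,0,50],"yaw":0},
  {"hand":120,"linear":[0,0,70],"yaw":0},
  {"hand":120,"linear":[0,0,80],"yaw":0},
  {"hand":120,"linear":[0,0,80],"yaw":0},
  {"hand":255,"linear":[0,0,80],"yaw":0},
  {"hand":255,"linear":[0,0,80],"yaw":0},
  {"hand":255,"linear":[0,0,80],"yaw":0},
], force=40)

```text
t: 9.2
tool_pos: [584.2, -104.5, 91.1]
orientation: [-0.001, 0.709, -0.706, 0.001]
ft_force: [0.1, 0.2, -0.2]
opening: 0.313
finger_force: 0.0
```

Call:
play_rows([
  {"hand":255,"linear":[0,0,0],"yaw":0},
  {"hand":255,"linear":[0,0,0],"yaw":0},
  {"hand":255,"linear":[0,0,0],"yaw":0},
  {"hand":255,"linear":[0,0,0],"yaw":0},
  {"hand":255,"linear":[0,0,0],"yaw":0},
  {"hand":255,"linear":[4,0,0],"yaw":0},
  {"hand":255,"linear":[10,0,0],"yaw":0},
  {"hand":255,"linear":[20,0,0],"yaw":0},
])

```text
t: 10.0
tool_pos: [583.7, -124.2, 90.4]
orientation: [-0.0, 0.709, -0.705, -0.0]
ft_force: [-2.5, 2.2, 7.1]
opening: 0.155
finger_force: 40.0
```

Run:
```python
from h import *
go(583.5,-325,90)
```

```text
pos [ 583.7 -124.2   90.4] th 0.005 tilt [-0. -0. -1.] -> linear [200.8   1.1   0.3] yaw 0.005 f [-2.5  2.2  7.1] op 13.7 ff 40.0 t 10.0 q [ 0.12  0.37 -0.35 -0.   -0.85 -0.11]
```

Call:
play_rows([
  {"hand":255,"linear":[25,0,0],"yaw":0},
  {"hand":255,"linear":[50,0,0],"yaw":0},
  {"hand":255,"linear":[75,0,0],"yaw":0},
  {"hand":255,"linear":[100,0,0],"yaw":0},
  {"hand":255,"linear":[125,0,0],"yaw":0},
  {"hand":255,"linear":[150,0,0],"yaw":0},
  {"hand":255,"linear":[170,0,0],"yaw":0},
  {"hand":255,"linear":[185,0,0],"yaw":0},
])

```text
t: 10.8
tool_pos: [583.0, -310.8, 90.4]
orientation: [0.001, 0.708, -0.706, -0.001]
ft_force: [-6.3, 3.1, 9.5]
opening: 0.154
finger_force: 40.0
```

Call:
play_rows([
  {"hand":255,"linear":[8,0,0],"yaw":0},
  {"hand":255,"linear":[13,0,0],"yaw":0},
  {"hand":255,"linear":[15,0,0],"yaw":0},
  {"hand":255,"linear":[17,0,0],"yaw":0},
  {"hand":255,"linear":[18,0,0],"yaw":0},
  {"hand":255,"linear":[18,0,0],"yaw":0},
  {"hand":255,"linear":[18,0,0],"yaw":0},
  {"hand":255,"linear":[18,0,0],"yaw":0},
])

```text
t: 11.6
tool_pos: [583.0, -324.9, 90.4]
orientation: [-0.0, 0.709, -0.706, -0.002]
ft_force: [-6.8, 16.0, 14.3]
opening: 0.156
finger_force: 40.0
```

Run:
```python
from h import *
go(583.5,-325,90)
```

```text
pos [ 583.  -324.9   90.4] th 0.004 tilt [-0.003  0.003 -1.   ] -> linear [ 0.2 -0.5  0.4] yaw 0.004 f [-6.8 16.  14.3] op 13.7 ff 40.0 t 11.6 q [-0.22  0.47 -0.18 -0.   -0.92  0.22]
```

Call:
play_rows([
  {"hand":255,"linear":[-3,0,0],"yaw":0},
  {"hand":120,"linear":[-3,0,0],"yaw":0},
  {"hand":120,"linear":[-3,0,0],"yaw":0},
  {"hand":120,"linear":[-3,0,0],"yaw":0},
  {"hand":120,"linear":[-3,0,0],"yaw":0},
  {"hand":120,"linear":[-3,0,-30],"yaw":0},
  {"hand":60,"linear":[-3,0,-70],"yaw":0},
  {"hand":40,"linear":[-3,0,-110],"yaw":0},
])

```text
t: 12.4
tool_pos: [584.2, -324.6, 200.6]
orientation: [0.0, 0.709, -0.706, -0.001]
ft_force: [1.0, -0.6, -0.1]
opening: 0.648
finger_force: 0.0
```

Call:
play_rows([
  {"hand":40,"linear":[30,30,0],"yaw":0},
  {"hand":40,"linear":[50,60,0],"yaw":0},
  {"hand":40,"linear":[70,90,0],"yaw":0},
  {"hand":40,"linear":[70,120,0],"yaw":0},
  {"hand":40,"linear":[70,150,0],"yaw":0},
  {"hand":40,"linear":[70,170,0],"yaw":0},
  {"hand":40,"linear":[70,170,0],"yaw":0},
  {"hand":40,"linear":[70,170,0],"yaw":0},
])

```text
t: 13.2
tool_pos: [414.8, -395.6, 200.3]
orientation: [-0.0, 0.708, -0.706, 0.0]
ft_force: [0.2, -0.4, 0.7]
opening: 0.846
finger_force: 0.0
```

Run:
```python
from h import *
go(583.5,-325,90)
p,d=cap('top'); w=cloud('top',d)
for r in models.mark_of('old_dish_mid','top')[:3]: print(r, P('top',*r['position'],z=13))
for r in models.mark_of('cover_handle','top')[:3]: print(r, P('top',*r['position'],z=92))
c=cv2.resize(p[150:290,270:470],None,fx=4,fy=4,interpolation=cv2.INTER_CUBIC); cv2.imwrite('pics/c3.png',c[:,:,::-1])
m=np.zeros(d.shape,bool); m[170:225,300:372]=1; m&=(abs(w[...,2]-21)<8)
q=w[m]; print(len(q),q.mean(0) if len(q) else 0)
```

```text
pos [ 414.8 -395.6  200.3] th 0.003 tilt [ 0.    -0.001 -1.   ] -> linear [ -70.1 -168.9  110.4] yaw 0.003 f [ 0.2 -0.4  0.7] op 74.5 ff 0.0 t 13.2 q [-0.42  0.22 -0.28  0.   -1.07  0.42]
{'position': [313.8, 198.8], 'p': 0.55} [581.11626477 -68.57684167  13.        ]
{'position': [333.9, 198.5], 'p': 0.31} [ 583.36616629 -133.37783763   13.        ]
{'position': [303.2, 230.4], 'p': 0.32} [472.29088255 -27.57808539  92.        ]
443 [ 594.12854485 -110.95033917   21.16771058]
```

View pics/c3.png

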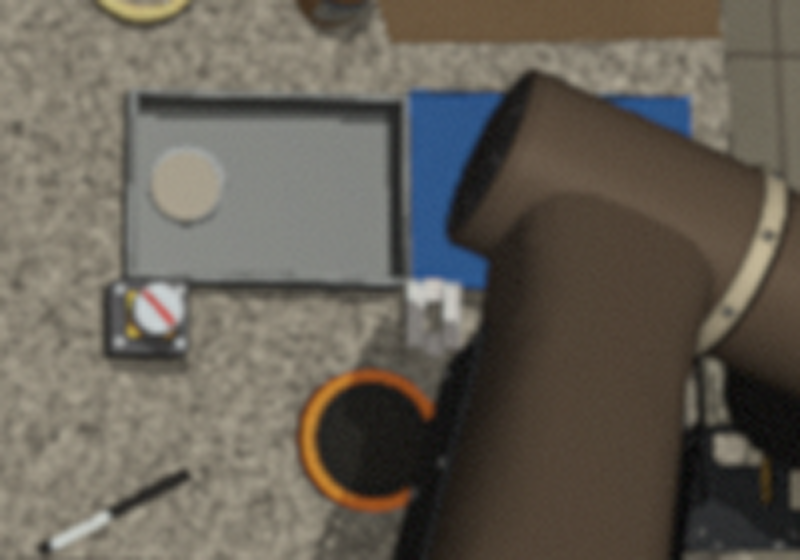

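Run:
```python
from h import *
p,d=cap('top'); w=cloud('top',d)
m=np.zeros(d.shape,bool); m[180:215,300:335]=1
hsv=cv2.cvtColor(p,cv2.COLOR_RGB2HSV)
m&=(hsv[...,1]>25)&(abs(w[...,2]-21)<8)
for b,s in blob(w,m): q=w[b]; print(s,np.nanmean(q,0),cv2.minEnclosingCircle(q[:,:2].astype(np.float32)),P('top',s[0]+s[2]/2-.5,s[1]+s[3]/2-.5,z=21))
# inner walls of the box: rim at 62
x=w[165:230,295:375].reshape(-1,3); x=x[abs(x[:,2]-62)<3]; print(x.min(0),x.max(0))
go(588,-78,180,0.5)
```

```text
[309 190  17  16 210] [584.43603583 -77.34419207  20.29982999] ((585.043701171875, -77.26669311523438), 27.01332664489746) [584.29435711 -77.90694005  21.        ]
[ 482.92396869 -251.13218758   59.04470635] [661.89716225 -25.67910107  64.98756086]
pos [ 415.5 -395.2  199.7] th 0.005 tilt [-0.  0. -1.] -> linear [-316.5 -173.9   19.7] yaw -0.495 f [-0.2 -0.2 -0.4] op 74.4 ff 0.0 t 13.4 q [-0.42  0.22 -0.28  0.   -1.07  0.42]
```

Call:
play_rows([
  {"hand":40,"linear":[-40,-21,0],"yaw":-0.07},
  {"hand":40,"linear":[-80,-43,0],"yaw":-0.14},
  {"hand":40,"linear":[-120,-65,0],"yaw":-0.21},
  {"hand":40,"linear":[-160,-86,0],"yaw":-0.28},
  {"hand":40,"linear":[-200,-108,0],"yaw":-0.35},
  {"hand":40,"linear":[-240,-130,0],"yaw":-0.42},
  {"hand":40,"linear":[-280,-151,0],"yaw":-0.495},
  {"hand":40,"linear":[-317,-171,0],"yaw":-0.495},
])

```text
t: 14.2
tool_pos: [585.7, -75.1, 199.8]
orientation: [0.0, 0.861, -0.509, 0.0]
ft_force: [1.4, -0.9, -0.2]
opening: 0.842
finger_force: 0.0
```

Run:
```python
from h import *
go(585,-77.5,22,0.5)
```

```text
pos [585.7 -75.1 199.8] th 0.503 tilt [ 0.  0. -1.] -> linear [  1.8   1.8 177.8] yaw 0.003 f [ 1.4 -0.9 -0.2] op 74.1 ff 0.0 t 14.2 q [ 0.2   0.25 -0.24  0.   -1.08  0.3 ]
```

Call:
play_rows([
  {"hand":40,"linear":[1,1,0],"yaw":0},
  {"hand":40,"linear":[1,1,40],"yaw":0},
  {"hand":40,"linear":[1,1,80],"yaw":0},
  {"hand":40,"linear":[1,1,115],"yaw":0},
  {"hand":40,"linear":[1,1,140],"yaw":0},
  {"hand":40,"linear":[1,1,145],"yaw":0},
  {"hand":40,"linear":[1,1,145],"yaw":0},
  {"hand":40,"linear":[1,1,145],"yaw":0},
], force=15)

```text
t: 15.0
tool_pos: [585.2, -78.9, 56.2]
orientation: [-0.0, 0.86, -0.51, 0.001]
ft_force: [0.1, -0.9, -0.4]
opening: 0.846
finger_force: 0.0
```

Run:
```python
from h import *
go(585,-77.5,21.5,0.5)
```

```text
pos [585.2 -78.9  56.2] th 0.499 tilt [ 0.001 -0.002 -1.   ] -> linear [-1.3 -0.4 34.7] yaw -0.001 f [ 0.1 -0.9 -0.4] op 74.4 ff 0.0 t 15.0 q [ 0.2   0.4  -0.4   0.   -0.77  0.3 ]
```

Call:
play_rows([
  {"hand":40,"linear":[-1,0,10],"yaw":0},
  {"hand":40,"linear":[-1,0,20],"yaw":0},
  {"hand":40,"linear":[-1,0,28],"yaw":0},
  {"hand":40,"linear":[-1,0,33],"yaw":0},
  {"hand":40,"linear":[-1,0,33],"yaw":0},
  {"hand":255,"linear":[-1,0,33],"yaw":0},
  {"hand":255,"linear":[-1,0,33],"yaw":0},
  {"hand":255,"linear":[-1,0,33],"yaw":0},
])

```text
t: 15.8
tool_pos: [583.8, -78.0, 22.2]
orientation: [-0.0, 0.86, -0.511, 0.0]
ft_force: [-0.1, 0.2, 0.0]
opening: 0.686
finger_force: 15.0
```

Call:
play_rows([
  {"hand":255,"linear":[0,0,0],"yaw":0},
  {"hand":255,"linear":[0,0,0],"yaw":0},
  {"hand":255,"linear":[0,0,0],"yaw":0},
  {"hand":255,"linear":[0,0,0],"yaw":0},
  {"hand":255,"linear":[0,0,-3],"yaw":0},
  {"hand":255,"linear":[0,0,-10],"yaw":0},
  {"hand":255,"linear":[0,0,-25],"yaw":0},
  {"hand":255,"linear":[0,0,-40],"yaw":0},
])

```text
t: 16.6
tool_pos: [583.4, -78.1, 62.6]
orientation: [0.0, 0.86, -0.511, -0.0]
ft_force: [-0.6, 0.5, -0.5]
opening: 0.682
finger_force: 15.0
```

Run:
```python
from h import *
go(390,-217,150,0.5)
```

```text
pos [583.4 -78.1  62.6] th 0.499 tilt [-0.     0.001 -1.   ] -> linear [ 29.4 236.3 -87.3] yaw -0.001 f [-0.6  0.5 -0.5] op 60.0 ff 15.0 t 16.6 q [ 0.2   0.39 -0.4   0.   -0.78  0.3 ]
```

Call:
play_rows([
  {"hand":255,"linear":[0,0,-40],"yaw":0},
  {"hand":255,"linear":[0,0,-80],"yaw":0},
  {"hand":255,"linear":[0,0,-105],"yaw":0},
  {"hand":255,"linear":[4,35,-105],"yaw":0},
  {"hand":255,"linear":[9,75,-105],"yaw":0},
  {"hand":255,"linear":[14,115,-105],"yaw":0},
  {"hand":255,"linear":[19,155,-105],"yaw":0},
  {"hand":255,"linear":[24,195,-105],"yaw":0},
], force=20)

```text
t: 17.4
tool_pos: [422.4, -193.1, 167.5]
orientation: [-0.0, 0.86, -0.51, 0.0]
ft_force: [1.3, -0.7, 0.4]
opening: 0.684
finger_force: 20.0
```

Run:
```python
from h import *
go(390,-217.5,53,0.5)
```

```text
pos [ 422.4 -193.1  167.5] th 0.499 tilt [ 0.    -0.001 -1.   ] -> linear [  5.9  40.1 114.5] yaw -0.001 f [ 1.3 -0.7  0.4] op 60.2 ff 20.0 t 17.4 q [-0.    0.07 -0.54  0.   -0.96  0.5 ]
```

Call:
play_rows([
  {"hand":255,"linear":[6,38,0],"yaw":0},
  {"hand":255,"linear":[6,38,30],"yaw":0},
  {"hand":255,"linear":[6,38,60],"yaw":0},
  {"hand":255,"linear":[6,38,85],"yaw":0},
  {"hand":255,"linear":[6,38,100],"yaw":0},
  {"hand":255,"linear":[6,38,105],"yaw":0},
  {"hand":255,"linear":[6,38,105],"yaw":0},
  {"hand":255,"linear":[6,38,105],"yaw":0},
])

```text
t: 18.2
tool_pos: [394.0, -216.0, 62.8]
orientation: [-0.0, 0.86, -0.511, 0.001]
ft_force: [0.5, -0.6, 0.6]
opening: 0.682
finger_force: 20.0
```

Run:
```python
from h import *
go(390,-217.5,52,0.5)
```

```text
pos [ 394.  -216.    62.8] th 0.499 tilt [ 0.001 -0.001 -1.   ] -> linear [-0.6  4.2 10.8] yaw -0.001 f [ 0.5 -0.6  0.6] op 60.0 ff 20.0 t 18.2 q [-0.06  0.19 -0.7   0.   -0.67  0.56]
```

Call:
play_rows([
  {"hand":255,"linear":[-0.5,4,4],"yaw":0},
  {"hand":255,"linear":[-0.5,4,8],"yaw":0},
  {"hand":255,"linear":[-0.5,4,10],"yaw":0},
  {"hand":255,"linear":[-0.5,4,11],"yaw":0},
  {"hand":255,"linear":[-0.5,4,11],"yaw":0},
  {"hand":50,"linear":[-0.5,4,11],"yaw":0},
  {"hand":40,"linear":[-0.5,4,11],"yaw":0},
  {"hand":40,"linear":[-0.5,4,11],"yaw":0},
])

```text
t: 19.0
tool_pos: [389.7, -217.4, 50.9]
orientation: [-0.0, 0.86, -0.511, 0.0]
ft_force: [-0.0, -0.1, 0.0]
opening: 0.831
finger_force: 0.0
```

Run:
```python
from h import *
go(390,-217.5,52,0.5)
```

```text
pos [ 389.7 -217.4   50.9] th 0.499 tilt [ 0. -0. -1.] -> linear [ 0.3 -0.3 -1.1] yaw -0.001 f [-0.  -0.1  0. ] op 73.1 ff 0.0 t 19.0 q [-0.06  0.21 -0.72 -0.   -0.64  0.56]
```

Call:
play_rows([
  {"hand":30,"linear":[0,0,-5],"yaw":0},
  {"hand":30,"linear":[0,0,-40],"yaw":0},
  {"hand":30,"linear":[0,0,-80],"yaw":0},
  {"hand":30,"linear":[0,0,-120],"yaw":0},
  {"hand":30,"linear":[0,0,-135],"yaw":0.05},
  {"hand":30,"linear":[0,0,-135],"yaw":0.1},
  {"hand":30,"linear":[0,0,-135],"yaw":0.1},
  {"hand":30,"linear":[0,0,-135],"yaw":0.1},
])

```text
t: 19.8
tool_pos: [389.3, -217.3, 185.8]
orientation: [0.0, 0.834, -0.552, -0.0]
ft_force: [0.6, -0.4, -0.1]
opening: 0.879
finger_force: 0.0
```

```bash
cat >> h.py <<'E'
def st2(cam='top'):
    p,d=cap(cam); w=cloud(cam,d); w=np.nan_to_num(w,nan=-999)
    out=[]
    for b,s in blob(w,abs(w[...,2]-49)<6):
        q=w[b]; c,r=cv2.minEnclosingCircle(q[:,:2].astype(np.float32))
        if 25<r<38 and s[4]>200: out.append((c,r)); print('stack',np.round(c,1),np.round(q.mean(0),1),round(r,1),np.round(p[b].mean(0)))
    return p,d,w
E
python3 - <<'E'
from h import *
p,d,w=st2()
for l,z in [('dish_1_mid',24.5),('old_dish_mid',43)]:
    for r in models.mark_of(l,'top')[:5]: print(l,round(r['p'],2),r['position'],np.round(P('top',*r['position'],z=z),1))
go(474.5,108.5,180,0.4)
E
```

```text
stack [398.  194.6] [398.4 194.   45.6] 30.7 [169. 163. 147.]
dish_1_mid 0.51 [263.6, 228.8] [480.6  91.2  24.5]
old_dish_mid 0.29 [261.1, 231.1] [471.7  98.9  43. ]
pos [ 389.3 -217.4  185.5] th 0.4 tilt [-0.001  0.001 -1.   ] -> linear [-267.  -205.3    5.4] yaw -0.0 f [-0.2  0.6  0. ] op 77.7 ff 0.0 t 19.9 q [-0.06  0.02 -0.55 -0.   -1.    0.46]
```

```bash
sed -i 's/    for b,s in blob(w,abs(w\[...,2\]-49)<6):/    m=cv2.medianBlur((abs(w[...,2]-48)<8).astype(np.uint8),5)\n    for b,s in blob(w,m):\n        b\&=abs(w[...,2]-48)<8/; s/25<r<38 and s\[4\]>200/22<r<42 and s[4]>120/' h.py
python3 - <<'E'
from h import *
p,d,w=st2()
c=cv2.resize(p[190:290,140:340],None,fx=4,fy=4,interpolation=cv2.INTER_CUBIC); cv2.imwrite('pics/c4.png',c[:,:,::-1])
E
```

```text
stack [504.9 284.3] [505.1 284.7  49.1] 29.6 [170. 163. 147.]
stack [494.4 399. ] [493.8 398.6  48.9] 29.2 [194. 197.  68.]
stack [474.4 110. ] [474.5 110.1  49.1] 29.7 [170. 164. 148.]
stack [402.2 413.2] [401.3 412.6  48.8] 29.8 [134.  91.  60.]
stack [399.5 194.4] [399.5 194.7  48.9] 29.3 [172. 166. 149.]
```

View pics/c4.png

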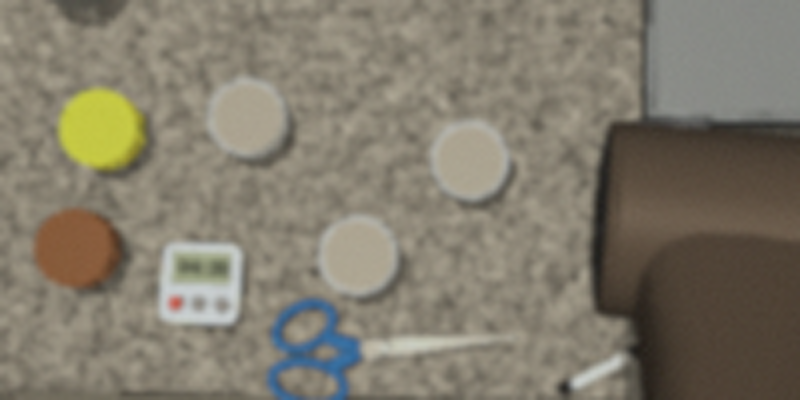

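Call:
play_rows([
  {"hand":20,"linear":[-33,-25,0],"yaw":0},
  {"hand":20,"linear":[-67,-51,0],"yaw":0},
  {"hand":20,"linear":[-100,-77,0],"yaw":0},
  {"hand":20,"linear":[-134,-103,0],"yaw":0},
  {"hand":20,"linear":[-168,-129,0],"yaw":0},
  {"hand":20,"linear":[-201,-154,0],"yaw":0},
  {"hand":20,"linear":[-235,-180,0],"yaw":0},
  {"hand":20,"linear":[-268,-206,0],"yaw":0},
])

```text
t: 20.8
tool_pos: [475.3, 111.5, 185.8]
orientation: [0.0, 0.834, -0.553, -0.0]
ft_force: [0.5, -0.7, -0.0]
opening: 0.92
finger_force: 0.0
```

Call:
play_rows([
  {"hand":20,"linear":[0,0,0],"yaw":0},
  {"hand":20,"linear":[0,0,30],"yaw":0},
  {"hand":20,"linear":[0,0,60],"yaw":0},
  {"hand":20,"linear":[0,0,85],"yaw":0},
  {"hand":20,"linear":[0,0,90],"yaw":0},
  {"hand":20,"linear":[0,0,90],"yaw":0},
  {"hand":20,"linear":[0,0,90],"yaw":0},
  {"hand":20,"linear":[0,0,90],"yaw":0},
])

```text
t: 21.6
tool_pos: [476.1, 110.0, 97.3]
orientation: [-0.001, 0.833, -0.553, 0.0]
ft_force: [0.3, 0.1, 0.4]
opening: 0.919
finger_force: 0.0
```

Run:
```python
from h import *
go(474.5,110,34.5,0.4)
```

```text
pos [476.1 110.   97.3] th 0.399 tilt [-0.    -0.002 -1.   ] -> linear [-0.6  1.6 62.8] yaw -0.001 f [0.3 0.1 0.4] op 80.8 ff 0.0 t 21.6 q [ 0.63  0.2  -0.58  0.   -0.79 -0.23]
```

Call:
play_rows([
  {"hand":20,"linear":[-0.5,1.5,20],"yaw":0},
  {"hand":20,"linear":[-0.5,1.5,40],"yaw":0},
  {"hand":20,"linear":[-0.5,1.5,55],"yaw":0},
  {"hand":20,"linear":[-0.5,1.5,62],"yaw":0},
  {"hand":20,"linear":[-0.5,1.5,62],"yaw":0},
  {"hand":255,"linear":[-0.5,1.5,62],"yaw":0},
  {"hand":255,"linear":[-0.5,1.5,62],"yaw":0},
  {"hand":255,"linear":[-0.5,1.5,62],"yaw":0},
], force=25)

```text
t: 22.4
tool_pos: [474.2, 109.8, 34.7]
orientation: [-0.001, 0.833, -0.553, 0.0]
ft_force: [0.8, 1.4, 0.7]
opening: 0.707
finger_force: 0.3
```

Call:
play_rows([
  {"hand":255,"linear":[0,0,0],"yaw":0},
  {"hand":255,"linear":[0,0,0],"yaw":0},
  {"hand":255,"linear":[0,0,-5],"yaw":0},
  {"hand":255,"linear":[0,0,-40],"yaw":0},
  {"hand":255,"linear":[0,0,-80],"yaw":0},
  {"hand":255,"linear":[0,0,-120],"yaw":0},
  {"hand":255,"linear":[0,0,-160],"yaw":0},
  {"hand":255,"linear":[0,0,-180],"yaw":0},
])

```text
t: 23.2
tool_pos: [474.6, 109.8, 217.9]
orientation: [-0.002, 0.833, -0.553, 0.001]
ft_force: [-0.6, 0.2, -1.7]
opening: 0.685
finger_force: 25.0
```

Run:
```python
from h import *
go(584,-200,215,0.4)
```

```text
pos [474.6 109.8 217.9] th 0.399 tilt [-0.    -0.005 -1.   ] -> linear [328.   19.7   2.7] yaw -0.001 f [-0.6  0.2 -1.7] op 60.3 ff 25.0 t 23.2 q [ 0.63  0.06 -0.43  0.   -1.08 -0.23]
```

Call:
play_rows([
  {"hand":255,"linear":[40,2,0],"yaw":0},
  {"hand":255,"linear":[82,5,0],"yaw":0},
  {"hand":255,"linear":[124,7,0],"yaw":0},
  {"hand":255,"linear":[166,10,0],"yaw":0},
  {"hand":255,"linear":[208,12,0],"yaw":0},
  {"hand":255,"linear":[250,15,0],"yaw":0},
  {"hand":255,"linear":[292,17,0],"yaw":0},
  {"hand":255,"linear":[328,20,0],"yaw":0},
])

```text
t: 24.0
tool_pos: [582.8, -202.6, 213.8]
orientation: [0.0, 0.833, -0.553, -0.0]
ft_force: [0.8, -0.1, -1.5]
opening: 0.69
finger_force: 25.0
```

Call:
play_rows([
  {"hand":255,"linear":[0,0,0],"yaw":0},
  {"hand":255,"linear":[0,0,30],"yaw":0},
  {"hand":255,"linear":[0,0,65],"yaw":0},
  {"hand":255,"linear":[0,0,95],"yaw":0},
  {"hand":255,"linear":[0,0,105],"yaw":0},
  {"hand":255,"linear":[0,0,105],"yaw":0},
  {"hand":255,"linear":[0,0,105],"yaw":0},
  {"hand":255,"linear":[0,0,105],"yaw":0},
])

```text
t: 24.8
tool_pos: [583.9, -200.5, 110.9]
orientation: [-0.001, 0.833, -0.553, 0.001]
ft_force: [-0.1, -0.9, -0.4]
opening: 0.684
finger_force: 25.0
```

Run:
```python
from h import *
go(584,-200,39.5,0.4)
```

```text
pos [ 583.9 -200.5  110.9] th 0.4 tilt [ 0.002 -0.002 -1.   ] -> linear [-0.6 -0.1 71.4] yaw -0.0 f [-0.1 -0.9 -0.4] op 60.2 ff 25.0 t 24.8 q [-0.01  0.37 -0.29  0.   -0.91  0.41]
```

Call:
play_rows([
  {"hand":255,"linear":[0,0,25],"yaw":0},
  {"hand":255,"linear":[0,0,45],"yaw":0},
  {"hand":255,"linear":[0,0,60],"yaw":0},
  {"hand":255,"linear":[0,0,67],"yaw":0},
  {"hand":255,"linear":[0,0,70],"yaw":0},
  {"hand":255,"linear":[0,0,71.5],"yaw":0},
  {"hand":255,"linear":[0,0,71.5],"yaw":0},
  {"hand":255,"linear":[0,0,71.5],"yaw":0},
])

```text
t: 25.6
tool_pos: [583.0, -200.6, 39.7]
orientation: [-0.0, 0.833, -0.553, 0.001]
ft_force: [-3.9, 0.9, 7.7]
opening: 0.686
finger_force: 25.0
```

Call:
play_rows([
  {"hand":60,"linear":[0,0,0],"yaw":0},
  {"hand":45,"linear":[0,0,0],"yaw":0},
  {"hand":45,"linear":[0,0,0],"yaw":0},
  {"hand":45,"linear":[0,0,0],"yaw":0},
  {"hand":45,"linear":[0,0,-5],"yaw":0},
  {"hand":45,"linear":[0,0,-30],"yaw":0},
  {"hand":45,"linear":[0,0,-65],"yaw":0},
  {"hand":45,"linear":[0,0,-100],"yaw":0},
])

```text
t: 26.4
tool_pos: [582.4, -200.6, 138.5]
orientation: [0.0, 0.833, -0.553, -0.0]
ft_force: [0.3, 0.4, 0.2]
opening: 0.824
finger_force: 0.0
```

Run:
```python
from h import *
go(399.5,194.6,205,0.4)
p,d,w=st2()
```

```text
pos [ 582.4 -200.6  138.5] th 0.399 tilt [-0.     0.001 -1.   ] -> linear [-435.2   15.   -66.3] yaw -0.001 f [0.3 0.4 0.2] op 72.5 ff 0.0 t 26.4 q [-0.01  0.35 -0.26  0.   -0.97  0.41]
stack [ 580.1 -198.9] [ 576.9 -193.4   52.8] 27.0 [170. 163. 145.]
stack [505.  284.4] [504.7 284.3  48.9] 29.6 [177. 170. 152.]
stack [492.8 397.8] [493.5 398.4  48.9] 29.4 [201. 205.  71.]
stack [401.9 413. ] [401.4 411.9  48.8] 29.4 [139.  95.  62.]
stack [399.4 194.2] [399.7 194.5  49.2] 29.3 [179. 173. 155.]
stack [ 392.3 -219.2] [ 389.8 -219.    51.2] 31.8 [164. 157. 141.]
```

Call:
play_rows([
  {"hand":45,"linear":[0,0,-45],"yaw":0},
  {"hand":30,"linear":[-20,1,-66],"yaw":0},
  {"hand":20,"linear":[-65,2,-66],"yaw":0},
  {"hand":20,"linear":[-110,4,-66],"yaw":0},
  {"hand":20,"linear":[-155,5,-66],"yaw":0},
  {"hand":20,"linear":[-200,7,-66],"yaw":0},
  {"hand":20,"linear":[-245,8,-66],"yaw":0},
  {"hand":20,"linear":[-290,10,-66],"yaw":0},
])

```text
t: 27.25
tool_pos: [460.0, 64.2, 203.8]
orientation: [-0.0, 0.833, -0.553, 0.0]
ft_force: [1.2, 0.9, 0.6]
opening: 0.924
finger_force: 0.0
```

Call:
play_rows([
  {"hand":20,"linear":[-40,1,0],"yaw":0},
  {"hand":20,"linear":[-80,3,0],"yaw":0},
  {"hand":20,"linear":[-120,4,0],"yaw":0},
  {"hand":20,"linear":[-145,5,20],"yaw":0},
  {"hand":20,"linear":[-145,5,55],"yaw":0},
  {"hand":20,"linear":[-145,5,85],"yaw":0},
  {"hand":20,"linear":[-145,5,105],"yaw":0},
  {"hand":20,"linear":[-145,5,105],"yaw":0},
])

```text
t: 28.05
tool_pos: [398.6, 193.2, 96.4]
orientation: [0.002, 0.833, -0.553, -0.0]
ft_force: [-0.3, -1.4, 0.8]
opening: 0.924
finger_force: 0.0
```

Run:
```python
from h import *
go(399.6,194.5,34.5,0.4)
```

```text
pos [398.6 193.2  96.4] th 0.399 tilt [ 0.002  0.004 -1.   ] -> linear [-0.9 -1.7 61.9] yaw -0.001 f [-0.3 -1.4  0.8] op 81.3 ff 0.0 t 28.1 q [ 0.9   0.13 -0.67 -0.   -0.77 -0.5 ]
```

Call:
play_rows([
  {"hand":20,"linear":[-1,-1.5,20],"yaw":0},
  {"hand":20,"linear":[-1,-1.5,40],"yaw":0},
  {"hand":20,"linear":[-1,-1.5,55],"yaw":0},
  {"hand":20,"linear":[-1,-1.5,61],"yaw":0},
  {"hand":20,"linear":[-1,-1.5,61],"yaw":0},
  {"hand":255,"linear":[-1,-1.5,61],"yaw":0},
  {"hand":255,"linear":[-1,-1.5,61],"yaw":0},
  {"hand":255,"linear":[-1,-1.5,61],"yaw":0},
], force=25)

```text
t: 28.85
tool_pos: [401.2, 196.4, 38.2]
orientation: [-0.001, 0.833, -0.553, 0.0]
ft_force: [-0.8, -0.0, 0.4]
opening: 0.709
finger_force: 0.5
```

Call:
play_rows([
  {"hand":255,"linear":[0,0,0],"yaw":0},
  {"hand":255,"linear":[0,0,0],"yaw":0},
  {"hand":255,"linear":[0,0,-5],"yaw":0},
  {"hand":255,"linear":[0,0,-40],"yaw":0},
  {"hand":255,"linear":[0,0,-80],"yaw":0},
  {"hand":255,"linear":[0,0,-120],"yaw":0},
  {"hand":255,"linear":[0,0,-160],"yaw":0},
  {"hand":255,"linear":[0,0,-180],"yaw":0},
])

```text
t: 29.65
tool_pos: [401.7, 196.6, 221.4]
orientation: [-0.002, 0.833, -0.553, 0.001]
ft_force: [0.6, 0.8, -1.3]
opening: 0.687
finger_force: 25.0
```

Run:
```python
from h import *
go(584,-134,215,0.4)
```

```text
pos [401.7 196.6 221.4] th 0.399 tilt [-0.002 -0.005 -1.   ] -> linear [375.4 -39.4   6. ] yaw -0.001 f [ 0.6  0.8 -1.3] op 60.5 ff 25.0 t 29.6 q [ 0.9  -0.01 -0.5   0.   -1.08 -0.5 ]
```

Call:
play_rows([
  {"hand":255,"linear":[45,-5,0],"yaw":0},
  {"hand":255,"linear":[92,-10,0],"yaw":0},
  {"hand":255,"linear":[139,-15,0],"yaw":0},
  {"hand":255,"linear":[186,-20,0],"yaw":0},
  {"hand":255,"linear":[233,-25,0],"yaw":0},
  {"hand":255,"linear":[280,-29,0],"yaw":0},
  {"hand":255,"linear":[327,-34,0],"yaw":0},
  {"hand":255,"linear":[374,-39,0],"yaw":0},
])

```text
t: 30.45
tool_pos: [582.5, -135.5, 217.7]
orientation: [-0.0, 0.833, -0.553, -0.0]
ft_force: [1.3, 1.8, 0.3]
opening: 0.686
finger_force: 25.0
```

Run:
```python
from h import *
go(584,-134,110,0.4)
```

```text
pos [ 582.5 -135.5  217.7] th 0.399 tilt [-0. -0. -1.] -> linear [ -0.8  -1.9 107.7] yaw -0.001 f [1.3 1.8 0.3] op 60.4 ff 25.0 t 30.4 q [ 0.1   0.25 -0.2  -0.   -1.12  0.3 ]
```

Call:
play_rows([
  {"hand":255,"linear":[0,0,0],"yaw":0},
  {"hand":255,"linear":[0,0,30],"yaw":0},
  {"hand":255,"linear":[0,0,65],"yaw":0},
  {"hand":255,"linear":[0,0,95],"yaw":0},
  {"hand":255,"linear":[0,0,110],"yaw":0},
  {"hand":255,"linear":[0,0,110],"yaw":0},
  {"hand":255,"linear":[0,0,110],"yaw":0},
  {"hand":255,"linear":[0,0,110],"yaw":0},
])

```text
t: 31.25
tool_pos: [583.0, -133.4, 108.9]
orientation: [-0.001, 0.833, -0.553, 0.001]
ft_force: [0.6, 0.1, -1.1]
opening: 0.69
finger_force: 25.0
```

Run:
```python
from h import *
go(584,-134,43,0.4)
```

```text
pos [ 583.  -133.4  108.9] th 0.399 tilt [ 0.001 -0.002 -1.   ] -> linear [ 0.9 -0.5 65.9] yaw -0.001 f [ 0.6  0.1 -1.1] op 60.7 ff 25.0 t 31.2 q [ 0.1   0.35 -0.33  0.   -0.89  0.3 ]
```

Call:
play_rows([
  {"hand":255,"linear":[0.5,0,25],"yaw":0},
  {"hand":255,"linear":[0.5,0,42],"yaw":0},
  {"hand":255,"linear":[0.5,0,55],"yaw":0},
  {"hand":255,"linear":[0.5,0,62],"yaw":0},
  {"hand":255,"linear":[0.5,0,65],"yaw":0},
  {"hand":255,"linear":[0.5,0,66],"yaw":0},
  {"hand":255,"linear":[0.5,0,66],"yaw":0},
  {"hand":255,"linear":[0.5,0,66],"yaw":0},
])

```text
t: 32.05
tool_pos: [582.3, -134.0, 43.2]
orientation: [-0.0, 0.833, -0.553, 0.0]
ft_force: [-4.2, 1.2, 8.7]
opening: 0.687
finger_force: 25.0
```

Run:
```python
from h import *
go(584,-134,43,0.4)
```

```text
pos [ 582.3 -134.    43.2] th 0.399 tilt [ 0. -0. -1.] -> linear [ 0.7 -1.5  0.2] yaw -0.001 f [-4.2  1.2  8.7] op 60.5 ff 25.0 t 32.0 q [ 0.1   0.43 -0.39  0.   -0.75  0.3 ]
```

Contact with the floor is felt, so I'll release.

Call:
play_rows([
  {"hand":60,"linear":[0,0,0],"yaw":0},
  {"hand":45,"linear":[0,0,0],"yaw":0},
  {"hand":45,"linear":[0,0,0],"yaw":0},
  {"hand":45,"linear":[0,0,0],"yaw":0},
  {"hand":45,"linear":[0,0,-5],"yaw":0},
  {"hand":45,"linear":[0,0,-40],"yaw":0},
  {"hand":45,"linear":[0,0,-90],"yaw":0},
  {"hand":45,"linear":[0,0,-140],"yaw":0},
])

```text
t: 32.85
tool_pos: [581.8, -134.1, 182.9]
orientation: [0.001, 0.833, -0.553, -0.001]
ft_force: [1.6, -0.0, 0.4]
opening: 0.823
finger_force: 0.0
```

Run:
```python
from h import *
go(505,284.5,205,0.4)
p,d,w=st2()
```

```text
pos [ 581.8 -134.1  182.9] th 0.399 tilt [-0.     0.002 -1.   ] -> linear [-415.5  -91.9  -22.1] yaw -0.001 f [ 1.6 -0.   0.4] op 72.4 ff 0.0 t 32.9 q [ 0.1   0.28 -0.25  0.   -1.05  0.3 ]
stack [ 578.9 -131.9] [ 577.4 -129.    52.8] 26.5 [172. 164. 147.]
stack [504.8 284.1] [504.8 284.3  49. ] 29.6 [177. 170. 153.]
stack [494.1 398.9] [493.8 399.   48.6] 29.1 [202. 205.  71.]
stack [402.2 413.3] [401.3 412.6  48.8] 29.8 [139.  95.  63.]
stack [ 389.8 -222.8] [ 388.9 -219.5   50.8] 32.7 [162. 156. 140.]
```

Call:
play_rows([
  {"hand":30,"linear":[-30,-7,-22],"yaw":0},
  {"hand":20,"linear":[-75,-17,-22],"yaw":0},
  {"hand":20,"linear":[-120,-27,-22],"yaw":0},
  {"hand":20,"linear":[-165,-37,-22],"yaw":0},
  {"hand":20,"linear":[-210,-46,-22],"yaw":0},
  {"hand":20,"linear":[-255,-56,-22],"yaw":0},
  {"hand":20,"linear":[-300,-66,-22],"yaw":0},
  {"hand":20,"linear":[-345,-76,-22],"yaw":0},
])

```text
t: 33.7
tool_pos: [517.7, 215.3, 204.0]
orientation: [-0.0, 0.833, -0.553, 0.0]
ft_force: [1.3, 0.4, -0.5]
opening: 0.925
finger_force: 0.0
```

Call:
play_rows([
  {"hand":20,"linear":[-40,-8,0],"yaw":0},
  {"hand":20,"linear":[-70,-16,0],"yaw":0},
  {"hand":20,"linear":[-70,-16,30],"yaw":0},
  {"hand":20,"linear":[-70,-16,65],"yaw":0},
  {"hand":20,"linear":[-70,-16,95],"yaw":0},
  {"hand":20,"linear":[-70,-16,105],"yaw":0},
  {"hand":20,"linear":[-70,-16,105],"yaw":0},
  {"hand":20,"linear":[-70,-16,105],"yaw":0},
])

```text
t: 34.5
tool_pos: [506.7, 284.7, 99.8]
orientation: [-0.001, 0.833, -0.553, 0.0]
ft_force: [0.7, 0.4, -0.1]
opening: 0.921
finger_force: 0.0
```

Run:
```python
from h import *
go(505,284.5,36,0.4)
```

```text
pos [506.7 284.7  99.8] th 0.399 tilt [-0.    -0.002 -1.   ] -> linear [-0.5  1.8 63.8] yaw -0.001 f [ 0.7  0.4 -0.1] op 81.0 ff 0.0 t 34.5 q [ 0.85  0.33 -0.38  0.   -0.86 -0.45]
```

Call:
play_rows([
  {"hand":20,"linear":[-0.5,1.5,20],"yaw":0},
  {"hand":20,"linear":[-0.5,1.5,40],"yaw":0},
  {"hand":20,"linear":[-0.5,1.5,55],"yaw":0},
  {"hand":20,"linear":[-0.5,1.5,63],"yaw":0},
  {"hand":20,"linear":[-0.5,1.5,63],"yaw":0},
  {"hand":255,"linear":[-0.5,1.5,63],"yaw":0},
  {"hand":255,"linear":[-0.5,1.5,63],"yaw":0},
  {"hand":255,"linear":[-0.5,1.5,63],"yaw":0},
], force=25)

```text
t: 35.3
tool_pos: [504.8, 284.5, 36.4]
orientation: [-0.001, 0.833, -0.553, 0.0]
ft_force: [0.9, 0.0, 0.2]
opening: 0.71
finger_force: 0.4
```

Call:
play_rows([
  {"hand":255,"linear":[0,0,0],"yaw":0},
  {"hand":255,"linear":[0,0,0],"yaw":0},
  {"hand":255,"linear":[0,0,-5],"yaw":0},
  {"hand":255,"linear":[0,0,-40],"yaw":0},
  {"hand":255,"linear":[0,0,-80],"yaw":0},
  {"hand":255,"linear":[0,0,-120],"yaw":0},
  {"hand":255,"linear":[0,0,-160],"yaw":0},
  {"hand":255,"linear":[0,0,-180],"yaw":0},
])

```text
t: 36.1
tool_pos: [505.2, 284.6, 219.7]
orientation: [-0.002, 0.833, -0.553, 0.001]
ft_force: [0.6, 0.8, -1.1]
opening: 0.689
finger_force: 25.0
```

Run:
```python
from h import *
go(584,-68,215,0.4)
```

```text
pos [505.2 284.6 219.7] th 0.399 tilt [-0.001 -0.004 -1.   ] -> linear [355.5  64.5   3.9] yaw -0.001 f [ 0.6  0.8 -1.1] op 60.7 ff 25.0 t 36.1 q [ 0.85  0.22 -0.24  0.   -1.11 -0.45]
```

Call:
play_rows([
  {"hand":255,"linear":[40,7,0],"yaw":0},
  {"hand":255,"linear":[85,15,0],"yaw":0},
  {"hand":255,"linear":[130,24,0],"yaw":0},
  {"hand":255,"linear":[175,32,0],"yaw":0},
  {"hand":255,"linear":[220,40,0],"yaw":0},
  {"hand":255,"linear":[265,48,0],"yaw":0},
  {"hand":255,"linear":[310,56,0],"yaw":0},
  {"hand":255,"linear":[354,64,0],"yaw":0},
])

```text
t: 36.9
tool_pos: [582.6, -68.9, 215.6]
orientation: [-0.0, 0.833, -0.553, -0.0]
ft_force: [1.1, 0.9, -0.6]
opening: 0.683
finger_force: 25.0
```

Call:
play_rows([
  {"hand":255,"linear":[0,0,0],"yaw":0},
  {"hand":255,"linear":[0,0,30],"yaw":0},
  {"hand":255,"linear":[0,0,65],"yaw":0},
  {"hand":255,"linear":[0,0,95],"yaw":0},
  {"hand":255,"linear":[0,0,105],"yaw":0},
  {"hand":255,"linear":[0,0,105],"yaw":0},
  {"hand":255,"linear":[0,0,105],"yaw":0},
  {"hand":255,"linear":[0,0,105],"yaw":0},
])

```text
t: 37.7
tool_pos: [584.0, -66.7, 112.3]
orientation: [-0.001, 0.833, -0.553, 0.001]
ft_force: [0.3, 0.3, -1.2]
opening: 0.687
finger_force: 25.0
```

Run:
```python
from h import *
go(583.5,-68,41,0.4)
```

```text
pos [584.  -66.7 112.3] th 0.399 tilt [ 0.001 -0.003 -1.   ] -> linear [ 0.9  1.1 71.3] yaw -0.001 f [ 0.3  0.3 -1.2] op 60.5 ff 25.0 t 37.7 q [ 0.22  0.33 -0.35  0.   -0.89  0.18]
```

Call:
play_rows([
  {"hand":255,"linear":[1,0.5,25],"yaw":0},
  {"hand":255,"linear":[1,0.5,45],"yaw":0},
  {"hand":255,"linear":[1,0.5,60],"yaw":0},
  {"hand":255,"linear":[1,0.5,67],"yaw":0},
  {"hand":255,"linear":[1,0.5,70],"yaw":0},
  {"hand":255,"linear":[1,0.5,71],"yaw":0},
  {"hand":255,"linear":[1,0.5,71],"yaw":0},
  {"hand":255,"linear":[1,0.5,71],"yaw":0},
])

```text
t: 38.5
tool_pos: [583.1, -68.1, 41.3]
orientation: [-0.0, 0.833, -0.553, 0.0]
ft_force: [-4.0, 1.0, 6.4]
opening: 0.688
finger_force: 25.0
```

Run:
```python
from h import *
go(583.5,-68,41,0.4)
```

```text
pos [583.1 -68.1  41.3] th 0.399 tilt [ 0.    -0.001 -1.   ] -> linear [ 0.1 -0.4  0.3] yaw -0.001 f [-4.   1.   6.4] op 60.6 ff 25.0 t 38.5 q [ 0.22  0.42 -0.42  0.   -0.73  0.18]
```

Call:
play_rows([
  {"hand":60,"linear":[0,0,0],"yaw":0},
  {"hand":45,"linear":[0,0,0],"yaw":0},
  {"hand":45,"linear":[0,0,0],"yaw":0},
  {"hand":45,"linear":[0,0,0],"yaw":0},
  {"hand":45,"linear":[0,0,-5],"yaw":0},
  {"hand":45,"linear":[0,0,-40],"yaw":0},
  {"hand":45,"linear":[0,0,-90],"yaw":0},
  {"hand":45,"linear":[0,0,-140],"yaw":0},
])

```text
t: 39.3
tool_pos: [582.2, -68.3, 180.9]
orientation: [0.001, 0.833, -0.553, -0.001]
ft_force: [2.3, 0.6, -0.3]
opening: 0.822
finger_force: 0.0
```

Call:
play_rows([
  {"hand":45,"linear":[35,15,-10],"yaw":0.06},
  {"hand":60,"linear":[75,32,-10],"yaw":0.12},
  {"hand":80,"linear":[115,49,-10],"yaw":0.18},
  {"hand":100,"linear":[155,66,-10],"yaw":0.25},
  {"hand":120,"linear":[195,83,-10],"yaw":0.32},
  {"hand":120,"linear":[237,100,-10],"yaw":0.4},
  {"hand":120,"linear":[237,100,-10],"yaw":0.4},
  {"hand":120,"linear":[237,100,-10],"yaw":0.4},
])

```text
t: 40.1
tool_pos: [582.1, -326.5, 189.1]
orientation: [-0.0, -0.706, 0.708, 0.0]
ft_force: [-1.0, 1.3, 0.2]
opening: 0.529
finger_force: 0.0
```

Run:
```python
from h import *
go(583.3,-325,90,0.004)
p,d,w=st2()
c=cv2.resize(p[150:290,270:470],None,fx=4,fy=4,interpolation=cv2.INTER_CUBIC); cv2.imwrite('pics/c5.png',c[:,:,::-1])
q=w[165:230,300:372].reshape(-1,3); print('max z in box',np.sort(q[:,2])[-20:])
```

```text
pos [ 582.1 -326.5  189.1] th -0.003 tilt [-0.     0.001 -1.   ] -> linear [-1.5 -1.3 99.1] yaw -0.007 f [-1.   1.3  0.2] op 46.6 ff 0.0 t 40.1 q [-0.22  0.38 -0.08 -0.   -1.12  0.22]
stack [581.1 -73.9] [581.  -69.9  53. ] 31.7 [171. 165. 149.]
stack [ 579.7 -137.7] [ 579.7 -133.6   53.1] 26.9 [171. 164. 146.]
stack [493.8 398.3] [493.8 398.3  48.8] 29.2 [199. 202.  70.]
stack [402.3 412.7] [401.4 412.4  49. ] 29.3 [137.  94.  62.]
max z in box [712.26812013 712.40665057 712.46205473 712.58229332 712.80167076
 712.92352178 712.93051269 712.9333656  712.97886478 713.16558735
 713.21848824 713.27596825 713.45623964 713.4717191  713.47917076
 713.66573412 713.96159682 714.06119625 714.08415188 714.61863632]
```

View pics/c5.png

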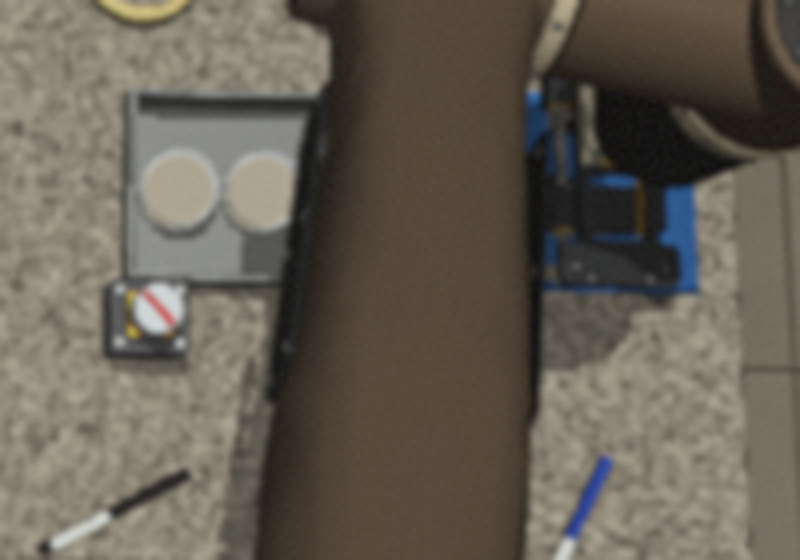

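The box holds stacks at crop (180,190) and (262,190), with tops at z 53. The third, hidden by the arm, measured upright earlier. Next I close the cover.

Call:
play_rows([
  {"hand":120,"linear":[-1,-1,30],"yaw":0},
  {"hand":120,"linear":[-1,-1,60],"yaw":0},
  {"hand":120,"linear":[-1,-1,85],"yaw":0},
  {"hand":120,"linear":[-1,-1,98],"yaw":0},
  {"hand":120,"linear":[-1,-1,98],"yaw":0},
  {"hand":255,"linear":[-1,-1,98],"yaw":0},
  {"hand":255,"linear":[-1,-1,98],"yaw":0},
  {"hand":255,"linear":[-1,-1,98],"yaw":0},
], force=40)

```text
t: 40.95
tool_pos: [584.5, -324.5, 92.9]
orientation: [0.001, -0.707, 0.707, -0.001]
ft_force: [-0.7, -0.2, 0.1]
opening: 0.319
finger_force: 0.0
```

Call:
play_rows([
  {"hand":255,"linear":[0,0,0],"yaw":0},
  {"hand":255,"linear":[0,0,0],"yaw":0},
  {"hand":255,"linear":[0,0,0],"yaw":0},
  {"hand":255,"linear":[0,0,0],"yaw":0},
  {"hand":255,"linear":[-5,0,0],"yaw":0},
  {"hand":255,"linear":[-15,0,0],"yaw":0},
  {"hand":255,"linear":[-35,0,0],"yaw":0},
  {"hand":255,"linear":[-55,0,0],"yaw":0},
])

```text
t: 41.75
tool_pos: [583.2, -269.9, 92.1]
orientation: [-0.001, -0.706, 0.708, -0.0]
ft_force: [-3.6, -2.9, 4.4]
opening: 0.156
finger_force: 40.0
```

Run:
```python
from h import *
go(583.7,-104.5,90,0.004)
```

```text
pos [ 583.2 -269.9   92.1] th -0.002 tilt [ 0.001  0.    -1.   ] -> linear [-165.4   -0.2    1.9] yaw -0.006 f [-3.6 -2.9  4.4] op 13.7 ff 40.0 t 41.8 q [-0.13  0.43 -0.24  0.   -0.9   0.13]
```

Call:
play_rows([
  {"hand":255,"linear":[-25,0,0],"yaw":0},
  {"hand":255,"linear":[-50,0,0],"yaw":0},
  {"hand":255,"linear":[-75,0,0],"yaw":0},
  {"hand":255,"linear":[-100,0,0],"yaw":0},
  {"hand":255,"linear":[-120,0,0],"yaw":0},
  {"hand":255,"linear":[-140,0,0],"yaw":0},
  {"hand":255,"linear":[-150,0,0],"yaw":0},
  {"hand":255,"linear":[-155,0,0],"yaw":0},
])

```text
t: 42.55
tool_pos: [583.7, -113.7, 92.1]
orientation: [-0.0, -0.707, 0.707, -0.0]
ft_force: [-3.1, -1.7, 6.1]
opening: 0.151
finger_force: 40.0
```

Call:
play_rows([
  {"hand":255,"linear":[-4,0,0],"yaw":0},
  {"hand":255,"linear":[-8,0,0],"yaw":0},
  {"hand":255,"linear":[-11,0,0],"yaw":0},
  {"hand":255,"linear":[-13,0,0],"yaw":0},
  {"hand":255,"linear":[-14,0,0],"yaw":0},
  {"hand":255,"linear":[-14,0,0],"yaw":0},
  {"hand":255,"linear":[-14,0,0],"yaw":0},
  {"hand":255,"linear":[-14,0,0],"yaw":0},
])

```text
t: 43.35
tool_pos: [583.7, -104.7, 92.1]
orientation: [-0.002, -0.707, 0.708, -0.001]
ft_force: [0.3, -25.3, 0.3]
opening: 0.152
finger_force: 40.0
```

Run:
```python
from h import *
go(583.7,-104.5,90,0.004)
```

```text
pos [ 583.7 -104.7   92.1] th -0.001 tilt [ 0.005  0.001 -1.   ] -> linear [-0.2  0.   2.1] yaw -0.005 f [  0.3 -25.3   0.3] op 13.4 ff 40.0 t 43.4 q [ 0.15  0.36 -0.36  0.01 -0.85 -0.16]
```

Call:
play_rows([
  {"hand":255,"linear":[2.5,0,0],"yaw":0},
  {"hand":120,"linear":[2.5,0,0],"yaw":0},
  {"hand":120,"linear":[2.5,0,0],"yaw":0},
  {"hand":120,"linear":[2.5,0,0],"yaw":0},
  {"hand":120,"linear":[2.5,0,0],"yaw":0},
  {"hand":120,"linear":[2.5,0,-30],"yaw":0},
  {"hand":60,"linear":[2.5,0,-70],"yaw":0},
  {"hand":20,"linear":[2.5,0,-110],"yaw":0},
])

```text
t: 44.15
tool_pos: [583.6, -102.5, 202.3]
orientation: [-0.001, -0.707, 0.707, 0.0]
ft_force: [1.2, 0.7, 0.4]
opening: 0.649
finger_force: 0.0
```

Call:
play_rows([
  {"hand":0,"linear":[-16,26,0],"yaw":-0.12},
  {"hand":0,"linear":[-33,53,0],"yaw":-0.25},
  {"hand":0,"linear":[-50,80,0],"yaw":-0.37},
  {"hand":0,"linear":[-65,105,0],"yaw":-0.5},
  {"hand":0,"linear":[-65,105,0],"yaw":-0.62},
  {"hand":0,"linear":[-65,105,0],"yaw":-0.75},
  {"hand":0,"linear":[-65,105,0],"yaw":-0.75},
  {"hand":0,"linear":[-65,105,0],"yaw":-0.75},
])

```text
t: 44.95
tool_pos: [479.1, -37.5, 201.5]
orientation: [-0.0, 0.916, -0.401, 0.0]
ft_force: [0.2, 0.6, -0.0]
opening: 0.999
finger_force: 0.0
```

Run:
```python
from h import *
go(478,-39.4,130,0.75)
p,d=cap('top'); w=cloud('top',d)
q=w[170:228,300:450].reshape(-1,3); q=q[abs(q[:,2]-102)<6]
print(len(q),np.nanmean(q,0))
```

```text
pos [479.1 -37.5 201.5] th 0.746 tilt [-0. -0. -1.] -> linear [ 0.7  2.1 71.5] yaw -0.004 f [ 0.2  0.6 -0. ] op 87.9 ff 0.0 t 45.0 q [ 0.33  0.07 -0.46 -0.   -1.04  0.41]
0 [nan nan nan]<stdin>:5: RuntimeWarning: Mean of empty slice
```

Call:
play_rows([
  {"hand":0,"linear":[0.7,2,20],"yaw":0},
  {"hand":0,"linear":[0.7,2,45],"yaw":0},
  {"hand":0,"linear":[0.7,2,65],"yaw":0},
  {"hand":0,"linear":[0.7,2,71],"yaw":0},
  {"hand":0,"linear":[0.7,2,71],"yaw":0},
  {"hand":255,"linear":[0.7,2,71],"yaw":0},
  {"hand":255,"linear":[0.7,2,71],"yaw":0},
  {"hand":255,"linear":[0.7,2,71],"yaw":0},
], force=60)

```text
t: 45.8
tool_pos: [478.5, -39.5, 131.3]
orientation: [-0.0, 0.917, -0.4, 0.001]
ft_force: [-0.1, 0.5, -0.1]
opening: 0.787
finger_force: 0.0
```

Call:
play_rows([
  {"hand":255,"linear":[0,0,0],"yaw":0},
  {"hand":255,"linear":[0,0,0],"yaw":0},
  {"hand":255,"linear":[0,0,0],"yaw":0},
  {"hand":255,"linear":[0,0,0],"yaw":0},
  {"hand":255,"linear":[0,0,0],"yaw":0},
  {"hand":255,"linear":[0,0,-1],"yaw":0},
  {"hand":255,"linear":[0,0,-2],"yaw":0},
  {"hand":255,"linear":[0,0,-3],"yaw":0},
])

```text
t: 46.6
tool_pos: [477.9, -39.6, 132.8]
orientation: [0.0, 0.917, -0.4, -0.0]
ft_force: [4.0, -2.0, -12.5]
opening: 0.401
finger_force: 60.0
```

Run:
```python
from h import *
go(478,-39.4,132,-0.01)
```

```text
pos [477.9 -39.6 132.8] th 0.749 tilt [-0.     0.001 -1.   ] -> linear [-0.1 -0.3  0.8] yaw 0.759 f [  4.   -2.  -12.5] op 35.3 ff 60.0 t 46.6 q [ 0.33  0.14 -0.56 -0.   -0.87  0.42]
```

Call:
play_rows([
  {"hand":255,"linear":[0,0,0],"yaw":0.12},
  {"hand":255,"linear":[0,0,0],"yaw":0.24},
  {"hand":255,"linear":[0,0,0],"yaw":0.36},
  {"hand":255,"linear":[0,0,0],"yaw":0.48},
  {"hand":255,"linear":[0,0,0],"yaw":0.6},
  {"hand":255,"linear":[0,0,0],"yaw":0.7},
  {"hand":255,"linear":[0,0,0],"yaw":0.76},
  {"hand":255,"linear":[0,0,0],"yaw":0.76},
])

```text
t: 47.4
tool_pos: [477.9, -39.6, 133.0]
orientation: [-0.0, -0.703, 0.711, 0.0]
ft_force: [4.6, -2.1, -13.3]
opening: 0.403
finger_force: 60.0
```

Call:
play_rows([
  {"hand":255,"linear":[0,0,0],"yaw":0},
  {"hand":255,"linear":[0,0,3],"yaw":0},
  {"hand":255,"linear":[0,0,6],"yaw":0},
  {"hand":255,"linear":[0,0,9],"yaw":0},
  {"hand":255,"linear":[0,0,12],"yaw":0},
  {"hand":255,"linear":[0,0,14],"yaw":0},
  {"hand":255,"linear":[0,0,15],"yaw":0},
  {"hand":255,"linear":[0,0,15],"yaw":0},
])

```text
t: 48.2
tool_pos: [477.9, -39.7, 118.4]
orientation: [-0.0, -0.703, 0.711, 0.0]
ft_force: [1.9, -1.5, -8.4]
opening: 0.402
finger_force: 60.0
```

Run:
```python
from h import *
go(478,-39.4,132,-0.01)
```

```text
pos [477.9 -39.7 118.4] th -0.011 tilt [ 0.  0. -1.] -> linear [ -0.3  -0.1 -13.6] yaw -0.001 f [ 1.9 -1.5 -8.4] op 35.4 ff 60.0 t 48.2 q [ 0.33  0.16 -0.57  0.   -0.84 -0.34]
```

Call:
play_rows([
  {"hand":255,"linear":[0,0,1],"yaw":0},
  {"hand":100,"linear":[0,0,1],"yaw":0},
  {"hand":0,"linear":[0,0,1],"yaw":0},
  {"hand":0,"linear":[0,0,1],"yaw":0},
  {"hand":0,"linear":[0,0,1],"yaw":0},
  {"hand":0,"linear":[0,0,1],"yaw":0},
  {"hand":0,"linear":[0,0,-25],"yaw":0},
  {"hand":0,"linear":[0,0,-60],"yaw":0},
])

```text
t: 49.0
tool_pos: [476.8, -39.9, 177.7]
orientation: [-0.002, -0.703, 0.711, 0.001]
ft_force: [0.6, -0.0, -0.6]
opening: 0.963
finger_force: 0.0
```

Call:
play_rows([
  {"hand":0,"linear":[0,0,-40],"yaw":0},
  {"hand":0,"linear":[-40,0,-60],"yaw":0},
  {"hand":0,"linear":[-85,0,-60],"yaw":0},
  {"hand":0,"linear":[-130,0,-60],"yaw":0},
  {"hand":0,"linear":[-175,0,-60],"yaw":0},
  {"hand":0,"linear":[-220,0,-60],"yaw":0},
  {"hand":0,"linear":[-240,0,-60],"yaw":0},
  {"hand":0,"linear":[-240,0,-60],"yaw":0},
])

```text
t: 49.8
tool_pos: [480.6, 202.8, 238.2]
orientation: [-0.0, -0.704, 0.71, -0.0]
ft_force: [-0.2, -0.7, -1.0]
opening: 1.003
finger_force: 0.0
```

Run:
```python
from h import *
go(478,-39.4,132,0)
p,d=cap('top'); w=np.nan_to_num(cloud('top',d),nan=-999)
def reg(nm,x0,x1,y0,y1,z0,z1):
    m=(w[...,0]>x0)&(w[...,0]<x1)&(w[...,1]>y0)&(w[...,1]<y1)&(w[...,2]>z0)&(w[...,2]<z1)
    q=w[m]; print(nm,len(q), np.round(np.median(q[:,2]),1) if len(q) else '', np.round(q.mean(0),1) if len(q) else '',cv2.minAreaRect(q[:,:2].astype(np.float32)) if len(q) else '')
reg('collar',450,505,-70,-10,110,160)
reg('handle',565,600,-200,-60,92,110)
reg('dish',330,450,-280,-160,44,58)
reg('stand',330,450,-280,-160,28,58)
reg('tape',710,830,-100,20,15,32)
for l,z in [('timer_mid',9.5),('amber_bottle_mid',65),('tape_mid',12)]:
    for r in models.mark_of(l,'top')[:1]: print(l,round(r['p'],2),np.round(P('top',*r['position'],z=z)))
c=cv2.resize(p[120:290,270:470],None,fx=3.5,fy=3.5,interpolation=cv2.INTER_CUBIC); cv2.imwrite('pics/c6.png',c[:,:,::-1])
```

```text
pos [480.6 202.8 238.2] th -0.008 tilt [ 0.  0. -1.] -> linear [242.2   0.6 106.2] yaw -0.008 f [-0.2 -0.7 -1. ] op 88.3 ff 0.0 t 49.8 q [ 0.78  0.11 -0.33  0.   -1.14 -0.78]
collar 131 136.5 [477.5 -38.1 135.8] ((477.99932861328125, -39.1881103515625), (34.94844436645508, 34.30195236206055), 63.16340255737305)
handle 107 102.7 [ 583.4 -105.5  102.6] ((583.2044677734375, -104.7114486694336), (13.119890213012695, 67.79962921142578), 1.3710116147994995)
dish 312 51.4 [ 390.6 -217.6   51.2] ((390.943115234375, -218.0157928466797), (59.96324920654297, 59.395992279052734), 18.522464752197266)
stand 976 37.7 [ 389.9 -215.4   40.6] ((390.4105224609375, -216.69467163085938), (107.94879150390625, 108.30648803710938), 11.101958274841309)
tape 314 23.9 [772.5 -39.5  23.8] ((772.6759643554688, -38.68301773071289), (97.02203369140625, 96.55598449707031), 16.9316349029541)
timer_mid 0.87 [383. 319.  10.]
amber_bottle_mid 0.18 [ 390. -211.   65.]
tape_mid 0.76 [777. -36.  12.]
```

View pics/c6.png

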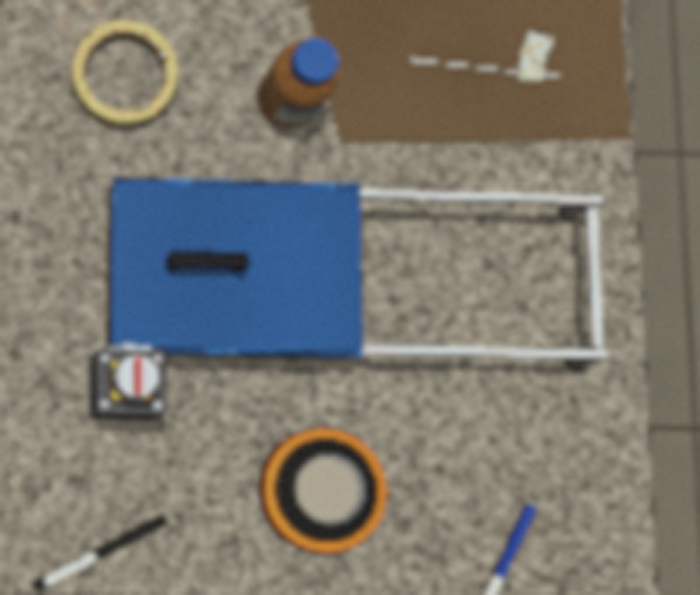

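The final picture shows the cover shut with its handle at (207,262). The collar is down at (137,377): its top is at 137 mm and the red line is back along the box's x. The old dish is centred on the stand at (328,489), and the tape and bottle are unmoved.

```bash
python3 -c "
from bench import job
print(job.finish_job())"
```

```text
the job is handed in; nothing more can be done
None
```

The job is done and handed in: all three stacks stand upright in the box, the old dish lies centred on the stand, the cover is fully shut with the collar down and its pin locking it, and the timer, tape roll and amber bottle were left where they were.

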